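# Warm the heel blocks: load the pot, cover it and set the heat by clicks

### The job

Take the lid off the warming pot, lift the long wedge heel out and lay it in the steel tray, then put every short heel block from the cork mat into the pot and set the lid back on so that it sits down level on the rim. Only when the lid is on, turn the selector knob clockwise from off by exactly one click for each short block in the pot. Leave the polish tin and the brush where they are.

Things in the scene. Friction and masses are not known exactly. Their poses are not given: they have to be found in the camera images.
- warmer: the fixed warming unit: a blue base 220 x 220 and 35 high under the round pot, and on its -x side (towards the robot) a blue control box 130 x 130 and 48 high, centred 160 from the pot's axis, with the selector on top. Origin on the pot's axis at bench level, z up
- pot_floor (a point): centre of the pot's flat inner floor, 41 above the bench. The pot is round aluminium, open-topped, inner radius 92, wall 5, floor to rim 56
- pot_rim (a point): centre of the pot's mouth at the level of the rim, 97 above the bench; outer radius of the rim 97
- selector (a joint): angle of the selector (rad): 0 = off, grows clockwise seen from above; one click = 0.524 (30 degrees), five from off to the end stop (white dots mark the positions, the larger dot with a dash is off). A spring detent (about 0.22 N m to push it over) pulls it into the nearest position when let go and holds it there. It starts at off
- selector_grip (a point): on the selector's vertical axis at the height to grip, 80 above the bench, 30 above the top of the control box and 13 below the top of the knob; it turns with the knob. The knob is a black upright bar 56 long (this point's x; its -x end carries a white line as pointer), 16 thick (y), rising 33 above a disc of radius 30 and 10 high
- lid: loose round aluminium lid, 320 g, origin under its centre, z up: a plate of radius 102, its underside 10 above the origin; below it a tapered plug of radius 84 (78 at the bottom), 10 deep, that enters the pot with about 7 play; on top a black upright grip of radius 14, from 14 to 48 above the origin. Seated, the plate rests on the rim, the origin 10 below it. Starts seated on the pot
- wedge: long wedge heel of pale wood, 96 long (its x), 36 wide (its y, parallel sides), 34 high over its thick -x part (x from -47 to +8) and sloping down to 18 high at the +x end (x +48), 90 g, centre of mass about 5 on the -x side of the origin; origin at its underside. At the start it lies on the pot's floor under the lid, turned any way
- tray: fixed low steel tray, 150 (x) x 110 (y), walls 22 high and 4 thick; origin under its centre, at bench level
- tray_in (a point): centre of the tray's inner floor, 4 above the bench; axes as the tray
- mat: fixed cork mat, 250 x 250 x 3, origin under its centre
- heel1: short heel block, D-shaped in plan: 60 long (its x, the rounded end at +x, radius 20), 40 wide (its y, flat parallel sides), 36 high (its z), brown stacked leather with a black rubber top, 80 g; origin at the centre of its underside. At the start it stands upright on the cork mat, turned any way. Always there.
- heel2: short heel block, D-shaped in plan: 60 long (its x, the rounded end at +x, radius 20), 40 wide (its y, flat parallel sides), 36 high (its z), brown stacked leather with a black rubber top, 80 g; origin at the centre of its underside. At the start it stands upright on the cork mat, turned any way. May be absent.
- heel3: short heel block, D-shaped in plan: 60 long (its x, the rounded end at +x, radius 20), 40 wide (its y, flat parallel sides), 36 high (its z), brown stacked leather with a black rubber top, 80 g; origin at the centre of its underside. At the start it stands upright on the cork mat, turned any way. May be absent.
- heel4: short heel block, D-shaped in plan: 60 long (its x, the rounded end at +x, radius 20), 40 wide (its y, flat parallel sides), 36 high (its z), brown stacked leather with a black rubber top, 80 g; origin at the centre of its underside. At the start it stands upright on the cork mat, turned any way. May be absent.
- tin: bystander: round shoe-polish tin, 86 across, 29 high; origin at its underside
- brush: bystander: shoe brush 150 x 50 x 46 high, origin at its underside

How it is judged (in metres and radians):
On the way, in this order (a step that is already met when the one before it is completed fails the run):
1. the long wedge heel lies in the tray, the selector still off (x of wedge in the frame of tray_in between -0.07 and 0.07 m and y of wedge in the frame of tray_in between -0.05 and 0.05 m and z of wedge in the frame of tray_in between -0.01 and 0.045 m and value of joint selector below 0.3 rad), for 0.2 s.
2. every short heel block is in the pot and the lid is seated level on the rim, with the selector still at off (horizontal distance between each of heel1, heel2, heel3, heel4 and pot_floor below 0.095 m and z of heel1 in the frame of pot_floor between -0.01 and 0.045 m and z of heel2 in the frame of pot_floor between -0.01 and 0.045 m and z of heel3 in the frame of pot_floor between -0.01 and 0.045 m and z of heel4 in the frame of pot_floor between -0.01 and 0.045 m and horizontal distance between lid and pot_rim below 0.012 m and z of lid in the frame of pot_rim between -0.013 and -0.007 m and angle between lid's own z axis and vertical below 0.03 rad and value of joint selector below 0.3 rad), for 0.3 s.
3. the selector is at one click from off for each short block (value of joint selector between 0.897 and 2.244 rad and (not (height (world z) of heel2 above -0.1 m or height (world z) of pot_rim below 0 m) or not (height (world z) of heel3 above -0.1 m or height (world z) of pot_rim below 0 m) or value of joint selector above 1.421 rad) and (not (height (world z) of heel2 above -0.1 m or height (world z) of pot_rim below 0 m) or not (height (world z) of heel4 above -0.1 m or height (world z) of pot_rim below 0 m) or value of joint selector above 1.421 rad) and (not (height (world z) of heel3 above -0.1 m or height (world z) of pot_rim below 0 m) or not (height (world z) of heel4 above -0.1 m or height (world z) of pot_rim below 0 m) or value of joint selector above 1.421 rad) and (not (height (world z) of heel2 above -0.1 m or height (world z) of pot_rim below 0 m) or not (height (world z) of heel3 above -0.1 m or height (world z) of pot_rim below 0 m) or not (height (world z) of heel4 above -0.1 m or height (world z) of pot_rim below 0 m) or value of joint selector above 1.944 rad) and (height (world z) of heel2 above -0.1 m or value of joint selector below 1.721 rad) and (height (world z) of heel3 above -0.1 m or value of joint selector below 1.721 rad) and (height (world z) of heel4 above -0.1 m or value of joint selector below 1.721 rad) and (height (world z) of any of heel2, heel3 above -0.1 m or value of joint selector below 1.197 rad) and (height (world z) of any of heel2, heel4 above -0.1 m or value of joint selector below 1.197 rad) and (height (world z) of any of heel3, heel4 above -0.1 m or value of joint selector below 1.197 rad)), for 0.3 s.
At the end, for the whole second after the job is handed in: Every short block is in the pot, the wedge in the tray, the lid seated (within 12 mm of the axis, origin 7 to 13 mm below the rim, tilt under 0.03 rad), the selector within 0.15 rad of one click (0.524 rad) from off per short block, all at rest (all of step 3 and horizontal distance between each of heel1, heel2, heel3, heel4 and pot_floor below 0.095 m and z of heel1 in the frame of pot_floor between -0.01 and 0.045 m and z of heel2 in the frame of pot_floor between -0.01 and 0.045 m and z of heel3 in the frame of pot_floor between -0.01 and 0.045 m and z of heel4 in the frame of pot_floor between -0.01 and 0.045 m and x of wedge in the frame of tray_in between -0.07 and 0.07 m and y of wedge in the frame of tray_in between -0.05 and 0.05 m and z of wedge in the frame of tray_in between -0.01 and 0.045 m and horizontal distance between lid and pot_rim below 0.012 m and z of lid in the frame of pot_rim between -0.013 and -0.007 m and angle between lid's own z axis and vertical below 0.03 rad and linear speed of each of heel1, heel2, heel3, heel4, lid, wedge below 0.02 m/s); the robot touches nothing.
It fails at once if the polish tin or the brush is moved by more than 30 mm (distance of any of tin, brush from where it was at the start of the episode above 0.03 m).
It fails at once if the selector is turned on while the pot is not covered (value of joint selector above 0.35 rad and z of lid in the frame of pot_rim above 0.02 m).
Of heel2, heel3, heel4 only 1 to 3 are there at a start; the rules pass over those that are not, and their reading is None.
At some moment in a run one of heel1, heel2, heel3, heel4 may be knocked a few centimetres aside while the robot is not near it.
Once in a run the grip may slacken for a moment while it holds something.
It also fails if it takes over 210 s, if anything falls off the work surface, if the arm or the gripper's body presses on something with over 40 N, if the wrist force passes 120 N, or if a joint passes its speed limit or range.

### The arm

A 7-joint arm with a two-finger parallel gripper is mounted at the origin on the work surface. World frame = base frame: x ahead of the robot, y to its left, z up, the work surface at z = 0. Lengths are in m, angles in degrees, forces in N, time in s.
With the tool pointing down it reaches from about 0.4 to 0.9 m from the base axis. Payload 5.5 kg.
Tool frame: the origin (TCP) lies midway between the tips of the shut fingers; the grasp point (between the pads) lies 19 mm behind it; z points along the fingers, x is the direction in which the jaws open and shut, and the axes are right-handed (so a half turn about z gives the same grasp; the last joint's range is limited). The gripper opens to 85 mm and grips with 20 to 120 N. Pads are 22 mm wide; open, the fingers measure 114 mm over their backs; the gripper's body (76 mm by 85 mm) begins 54 mm behind the grasp point. The pads swing forward as they close: fully open they stand 13 mm farther back than shut.
Start: joints at [-61.753, 28.699, -24.465, 88.831, 12.651, 65.22, -12.049], TCP at [0.148, 0.633, 0.197] pointing down, gripper open.
Joint ranges: [-164.97, 164.97], [-17.58, 116.51], [-87.97, 89.64], [11.32, 138.91], [-80.73, 260.73], [10.89, 115.49], [-147.41, 147.41]. Speed limits (degrees/s): [147.25, 147.25, 180, 180, 180, 180, 180].

### API

Orientations are given as a 3x3 rotation matrix whose columns are the frame's x, y, z axes.
In Python, from cell import robot, viewer gives the robot as it stands.
- The arm moves only by the tool drive_tool, never from a script. Its argument "steps" is a list of rows, each an object of numbers: "dx", "dy", "dz": the shift along the tool's x, y, z in mm; "ax", "ay", "az": the turn, a rotation vector about the tool's x, y, z in degrees; "claw": the opening, from 0 (shut) to 1 (fully open). A call has 1 to 8 rows; each row shifts and turns the commanded pose from where the row before left it, along the tool's axes as they then stand; what a row does not reach is not made up. A row lasts 1/10 s, in which the tool goes at most 50 mm and 8.59 degrees, less where a joint would pass 70% of its speed; a pose out of reach is approached as far as the arm can. A call with a gripper value outside its range is refused whole. The fingers move at their own pace and stop on an object; the grip force is fixed at half the most. Time passes only in rows, so rows that do not move let the fingers close. It gives the time, the measured TCP pose, the force and the opening at its end, in the units of the state.
- robot.observe(): the state, without advancing time (a new reading comes with each control period).
- viewer.capture(name): name is "side" or "top"; returns a dict with "image" (384x512x3 uint8, red, green, blue), "depth" (384x512 float32, m along the optical axis (not along the pixel's ray), 0 where there is no reading), "mtx" (3x3 intrinsics, pixels), "extrinsics" (4x4, takes a point from camera to world coordinates). Camera axes: x right, y down, z forward; pixel columns grow to the right and rows downward; lengths in m; the calibration is good to about 2 mm. A picture is of the moment at which its call begins.
- robot.job_done(): hands the job in, once; it reports no verdict.
The state is a dict: "t": time; "joint_positions": joint angles; "qvel": joint speeds; "joint_efforts": joint torques, N m; "eef_pos": TCP position; "tool_rot": TCP orientation; "wrist_force": force on the tool from outside, world axes, zero at the start; "moment": the same for the moment, N m; "width": finger opening in m.
Only numpy, scipy, OpenCV 4.12 (cv2) and the standard library are available. Lean on these libraries where they do the work, as an engineer would, in place of code of your own. Each camera call takes 0.05 s, during which the arm holds its last target. There are 200 camera calls.

## Working session

There is one attempt and no reset: what is moved stays moved. The work goes in short steps, Python scripts to look and compute and a tool call to move; the robot and the scene stay as the last step left them, time stands still between calls to the robot, and variables do not carry over. Pictures are saved under pics/ and viewed, about 12 in all and at most 16, crops included, and the job is handed in when it is done.

Besides the shell and the picture viewer there is one more tool, called by a JSON object that holds its "api" and its "payload", one argument or row to a line. drive_tool: Moves the arm, as the interface text tells. Its arguments: {"type":"object","properties":{"steps":{"type":"array"}},"required":["steps"]}

```bash
mkdir -p pics; ls; cat > h.py <<'E'
from cell import robot, viewer
import numpy as np, cv2
def cap(n,fn=None):
    d=viewer.capture(n)
    if fn: cv2.imwrite('pics/'+fn,d['image'][:,:,::-1])
    return d
def cloud(d):
    z=d['depth'];K=d['mtx'];v,u=np.mgrid[:z.shape[0],:z.shape[1]]
    P=np.stack([(u-K[0,2])/K[0,0]*z,(v-K[1,2])/K[1,1]*z,z],-1)
    E=d['extrinsics'];W=P@E[:3,:3].T+E[:3,3];W[z==0]=np.nan
    return W
def ray(d,u,v,h):
    K=d['mtx'];E=d['extrinsics'];r=E[:3,:3]@np.array([(u-K[0,2])/K[0,0],(v-K[1,2])/K[1,1],1]);o=E[:3,3]
    return o+r*(h-o[2])/r[2]
E
python3 - <<'E'
from h import *
np.set_printoptions(precision=4,suppress=True)
a=cap('top','t0.png');b=cap('side','s0.png')
cv2.imwrite('pics/both0.png',np.hstack([a['image'],b['image']])[:,:,::-1])
print(a['extrinsics'],a['mtx'],b['extrinsics']);s=robot.observe();print(s)
np.save('top0.npy',a,allow_pickle=True)
E
```

```text
pics
[[ 0.0074 -0.9832  0.1825  0.3764]
 [-1.     -0.0071  0.0022  0.0012]
 [-0.0008 -0.1825 -0.9832  1.2327]
 [ 0.      0.      0.      1.    ]] [[396.5488   0.     257.7827]
 [  0.     396.5488 189.7187]
 [  0.       0.       1.    ]] [[-0.9943 -0.0658  0.0838  0.5194]
 [-0.1058  0.7039 -0.7024  0.6933]
 [-0.0128 -0.7072 -0.7069  0.7971]
 [ 0.      0.      0.      1.    ]]
{'t': 0.1, 'joint_positions': array([-61.7536,  28.7481, -24.4539,  88.8852,  12.6506,  65.2199,
       -12.0489]), 'qvel': array([ 0.031 , -0.0164,  0.0744, -0.2103,  0.0201,  0.0928,  0.032 ]), 'joint_efforts': array([ -0.0115, -57.0812,  -5.8387, -28.175 ,   0.0104,   0.0054,
        -0.    ]), 'eef_pos': array([0.1479, 0.6322, 0.1959]), 'tool_rot': array([[ 0.2277,  0.9737, -0.0005],
       [ 0.9737, -0.2277, -0.0017],
       [-0.0017, -0.0001, -1.    ]]), 'wrist_force': array([ 0.3032, -0.9387,  0.5524]), 'moment': array([-0.0049,  0.0085,  0.011 ]), 'width': 0.08540646215133145}
```

```bash
python3 - <<'E'
import cv2
i=cv2.imread('pics/t0.png');cv2.imwrite('pics/t0b.png',cv2.resize(i,(800,600),interpolation=cv2.INTER_CUBIC))
E
```

```text
(no output)
```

View pics/t0b.png

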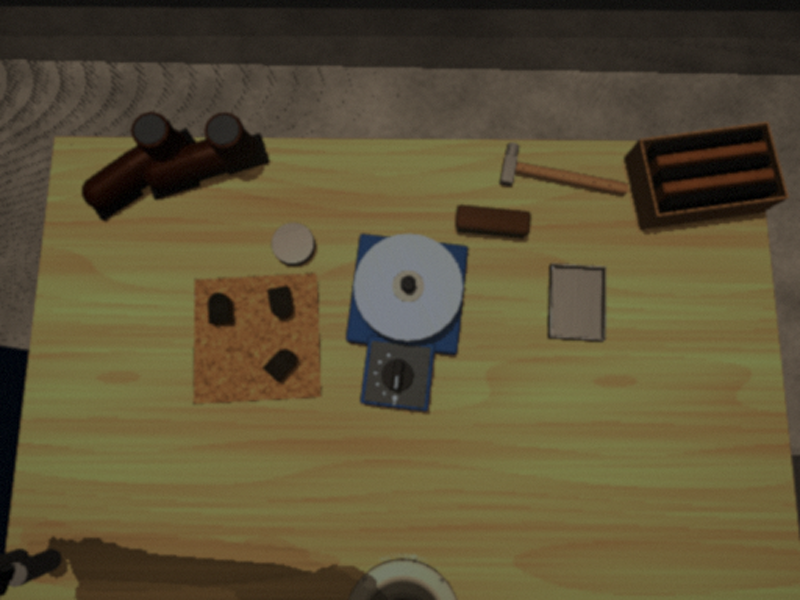

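View pics/s0.png

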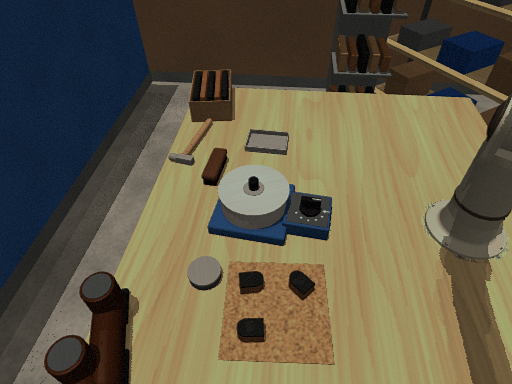

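Top view (800x600 scale): lid at (408,287), knob at (397,377), tray at (577,303), brush at (493,221), tin at (293,244). There are three blocks on the mat, at (221,310), (281,303) and (281,365). Next I measure them.

```bash
cat >> h.py <<'E'
def fitheel(pts):
    "pts Nx2 of top surface -> x,y,yaw of the D outline (origin mid length)"
    from scipy.optimize import differential_evolution
    def sd(p):
        c,s=np.cos(p[2]),np.sin(p[2]);q=pts-p[:2];x=q[:,0]*c+q[:,1]*s;y=-q[:,0]*s+q[:,1]*c
        # D: box x[-30,10], |y|<20 plus disc centre x=10 r20
        box=np.maximum(np.maximum(-.03-x,x-.01),abs(y)-.02);disc=np.hypot(x-.01,y)-.02
        return np.minimum(box,disc)
    m=pts.mean(0)
    # cover: every point inside, and outline filled
    gx,gy=np.meshgrid(np.arange(-.03,.0301,.003),np.arange(-.02,.0201,.003));g=np.stack([gx.ravel(),gy.ravel()],1)
    g=g[(g[:,0]<.01)|(np.hypot(g[:,0]-.01,g[:,1])<.02)]
    from scipy.spatial import cKDTree
    T=cKDTree(pts)
    def cost(p):
        c,s=np.cos(p[2]),np.sin(p[2]);G=g@np.array([[c,s],[-s,c]])+p[:2]
        return (np.maximum(sd(p),0)**2).sum()+(np.maximum(T.query(G)[0]-.002,0)**2).sum()
    r=differential_evolution(cost,[(m[0]-.02,m[0]+.02),(m[1]-.02,m[1]+.02),(-np.pi,np.pi)],seed=0,maxiter=60,popsize=12)
    return r.x,r.fun
def heels(d,ymin=.15):
    W=cloud(d);m=(W[...,2]>.028)&(W[...,2]<.055)&(W[...,0]>.3)&(W[...,0]<.8)&(W[...,1]>ymin)&(W[...,1]<.6)
    n,L,st,_=cv2.connectedComponentsWithStats(m.astype(np.uint8))
    for i in range(1,n):
        if st[i,4]<60: continue
        P=W[L==i];P=P[(P[:,2]>.033)]
        if len(P)<40: continue
        x,f=fitheel(P[:,:2]);print('obj',len(P),'z',np.median(P[:,2]).round(4),'xy',x[:2].round(4),'yaw',np.degrees(x[2]).round(1),'cost',f)
E
python3 - <<'E'
from h import *
np.set_printoptions(precision=4,suppress=True)
d=np.load('top0.npy',allow_pickle=True).item();W=cloud(d);s=1.5625
heels(d)
X,Y,Z=W[...,0],W[...,1],W[...,2]
m=(Z>.095)&(Z<.112)&(X>.4)&(X<.8)&(abs(Y)<.25);P=W[m]
c,r=cv2.minEnclosingCircle(P[:,:2].astype(np.float32));print('lid',c,r,np.median(P[:,2]))
for n,(x0,x1,y0,y1,z0,z1) in dict(grip=(.45,.8,-.15,.15,.125,.15),knob=(.3,.55,-.1,.15,.08,.1),box=(.25,.55,-.15,.15,.043,.055),tray=(.4,.75,-.45,-.2,.012,.03),trayin=(.4,.75,-.45,-.2,-.005,.03),brush=(.55,.9,-.3,-.05,.035,.055),tin=(.55,.85,.1,.35,.022,.034),base=(.4,.85,-.16,.16,.03,.04),mat=(.3,.8,.1,.6,.002,.006)).items():
    m=(X>x0)&(X<x1)&(Y>y0)&(Y<y1)&(Z>z0)&(Z<z1);P=W[m]
    if len(P): print(n,len(P),'mean',P.mean(0),'rect',cv2.minAreaRect((P[:,:2]*1000).astype(np.float32)))
# rays: tray corners, knob pointer
for u,v in [(552,267),(605,267),(603,341),(550,338)]: print('tray',ray(d,u/s,v/s,.022))
i=d['image'];cv2.imwrite('pics/k0.png',cv2.resize(np.hstack([i[205:270,220:290],i[160:225,340:410]]),None,fx=5.5,fy=5.5,interpolation=cv2.INTER_CUBIC)[:,:,::-1]*2)
E
```

```text
obj 243 z 0.0393 xy [0.5868 0.2464] yaw -168.0 cost 3.0401087690066063e-06
obj 244 z 0.0389 xy [0.5759 0.3669] yaw 7.3 cost 3.0762455961141293e-06
obj 259 z 0.0392 xy [0.4679 0.2393] yaw -43.4 cost 2.622692120579537e-07
lid (0.5656179189682007, 0.0016809736844152212) 0.14451336860656738 0.10117575732330442
grip 77 mean [ 0.607  -0.004   0.1345] rect ((608.12744140625, -4.93238639831543), (24.80845069885254, 27.02387046813965), 44.56718826293945)
knob 286 mean [0.4985 0.0047 0.0964] rect ((482.6408386230469, -3.693359375), (131.28091430664062, 156.06671142578125), 0.5987308025360107)
box 1558 mean [0.4498 0.014  0.0485] rect ((453.5580749511719, 13.742034912109375), (129.7871551513672, 137.50750732421875), 83.60130310058594)
tray 327 mean [ 0.5992 -0.3425  0.0201] rect ((625.5263671875, -301.8865661621094), (195.6511688232422, 206.7041473388672), 87.18881225585938)
trayin 8530 mean [ 0.5689 -0.3251  0.0016] rect ((574.98974609375, -324.98077392578125), (349.91229248046875, 249.9351348876953), 0.0053441026248037815)
brush 836 mean [ 0.7435 -0.1643  0.0439] rect ((698.0576171875, -126.05682373046875), (144.1276092529297, 266.6429748535156), 51.32615661621094)
tin 628 mean [0.694  0.2236 0.0288] rect ((652.0496215820312, 225.00592041015625), (203.10073852539062, 250.0564727783203), 0.22812412679195404)
base 1021 mean [ 0.592  -0.0079  0.0349] rect ((610.97216796875, -17.11004638671875), (247.05010986328125, 365.7190246582031), 82.46031188964844)
mat 6788 mean [0.5297 0.3402 0.0035] rect ((550.0090942382812, 349.98834228515625), (499.6795349121094, 499.8872375488281), 0.004491115920245647)
tray [ 0.6634 -0.2948  0.022 ]
tray [ 0.6641 -0.401   0.022 ]
tray [ 0.5152 -0.3893  0.022 ]
tray [ 0.5203 -0.2857  0.022 ]
```

View pics/k0.png

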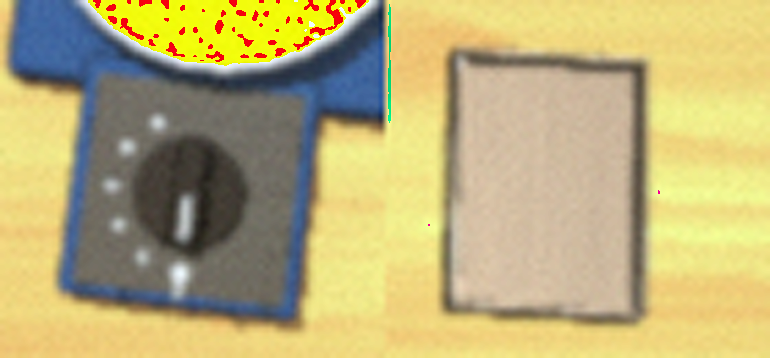

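Crop: knob bar with its pointer aimed at the large off dot towards the robot, and the five dots running clockwise on its left. The tray is nearly axis-aligned. Next I refine the pot axis and write a planning helper.

```bash
cat >> h.py <<'E'
def plan(x,y,z,yaw=None):
    "needed tool motion: first tilt/turn (az + ax,ay), then dx dy dz (mm) in turned frame"
    from scipy.spatial.transform import Rotation as Ro
    s=robot.observe();R=s['tool_rot'];p=s['eef_pos']
    if yaw is None: yaw=np.degrees(np.arctan2(R[1,0],R[0,0]))
    best=None
    for k in (0,180,-180):
        a=np.radians(yaw+k);c,n=np.cos(a),np.sin(a);T=np.array([[c,n,0],[n,-c,0],[0,0,-1.]])
        rv=np.degrees(Ro.from_matrix(R.T@T).as_rotvec())
        if best is None or np.linalg.norm(rv)<np.linalg.norm(best[0]): best=(rv,T)
    rv,T=best;d=T.T@(np.array([x,y,z])-p)*1000
    print('t %.1f w %.4f j7 %.0f F %s pos %s | rotvec %s then d(mm) %s'%(s['t'],s['width'],s['joint_positions'][6],np.round(s['wrist_force'],1),np.round(p,4),rv.round(1),d.round(1)))
E
python3 - <<'E'
from h import *
np.set_printoptions(precision=4,suppress=True)
d=np.load('top0.npy',allow_pickle=True).item();W=cloud(d);X,Y,Z=[W[...,i] for i in range(3)]
m=(Z>.094)&(Z<.108)&(np.hypot(X-.605,Y+.004)<.115);P=W[m][:,:2].astype(np.float32)
print('lid',len(P),cv2.minEnclosingCircle(P),P.mean(0))
h=cv2.convexHull(P);print(cv2.fitEllipse(h*1000))
m=(Z>.131)&(np.hypot(X-.605,Y+.004)<.05);print('grip',W[m].mean(0),np.ptp(W[m],0))
m=(Z>.086)&(np.hypot(X-.45,Y-.014)<.05);print('knob',W[m].mean(0),cv2.minAreaRect((W[m][:,:2]*1000).astype(np.float32)))
m=(Z>.043)&(Z<.055)&(np.hypot(X-.45,Y-.014)<.1);print('box',cv2.minAreaRect((W[m][:,:2]*1000).astype(np.float32)))
m=(Z>.01)&(Z<.03)&(abs(X-.59)<.1)&(abs(Y+.343)<.075);print('tray',cv2.minAreaRect((W[m][:,:2]*1000).astype(np.float32)))
m=(Z>.035)&(np.hypot(X-.73,Y+.12)<.11)&(Y<-.05);
plan(.607,-.004,.22)
E
```

```text
lid 3639 ((0.6084786653518677, -0.004054032266139984), 0.10222096741199493) [ 0.6061 -0.0043]
((608.0234985351562, -4.272795677185059), (201.87942504882812, 203.353759765625), 74.10014343261719)
grip [ 0.607  -0.0041  0.135 ] [0.026  0.0255 0.009 ]
knob [0.4451 0.0147 0.0927] ((445.648193359375, 14.690764427185059), (15.840895652770996, 54.67340087890625), 83.91143035888672)
box ((453.5580749511719, 13.742034912109375), (129.7871551513672, 137.50750732421875), 83.60130310058594)
tray ((595.6941528320312, -342.61590576171875), (111.22379302978516, 151.27978515625), 86.99453735351562)
t 0.1 w 0.0854 j7 -12 F [ 0.3 -0.9  0.6] pos [0.1479 0.6322 0.1959] | rotvec [-0.   0.1 -0. ] then d(mm) [-515.   591.9  -24.1]
```

{"api": "drive_tool", "payload": {
  "steps": [
    {"dx": 0,"dy": 20,"dz": -30,"claw": 1},
    {"dx": -34,"dy": 36},
    {"dx": -34,"dy": 36},
    {"dx": -34,"dy": 36},
    {"dx": -34,"dy": 36},
    {"dx": -34,"dy": 36},
    {"dx": -34,"dy": 36},
    {"dx": -34,"dy": 36}
  ]
}}

```text
invalid input
```

{"api": "drive_tool", "payload": {
  "steps": [
    {"dx": -34,"dy": 36},
    {"dx": -34,"dy": 36},
    {"dx": -34,"dy": 36},
    {"dx": -34,"dy": 36},
    {"dx": -34,"dy": 36},
    {"dx": -34,"dy": 36},
    {"dx": -34,"dy": 36},
    {"dx": -34,"dy": 36}
  ]
}}

```text
invalid input
```

```bash
python3 -c "
from h import *
plan(.607,-.0042,.16)"
```

```text
t 0.1 w 0.0854 j7 -12 F [ 0.3 -0.9  0.6] pos [0.1479 0.6322 0.1959] | rotvec [-0.   0.1 -0. ] then d(mm) [-515.2  591.9   35.9]
```

{"api": "drive_tool", "payload": {
  "steps": [
    {"dx": 0,"dy": 20,"dz": -30,"ax": 0,"ay": 0,"az": 0,"claw": 1},
    {"dx": -34,"dy": 36,"dz": 0,"ax": 0,"ay": 0,"az": 0,"claw": 1},
    {"dx": -34,"dy": 36,"dz": 0,"ax": 0,"ay": 0,"az": 0,"claw": 1},
    {"dx": -34,"dy": 36,"dz": 0,"ax": 0,"ay": 0,"az": 0,"claw": 1},
    {"dx": -34,"dy": 36,"dz": 0,"ax": 0,"ay": 0,"az": 0,"claw": 1},
    {"dx": -34,"dy": 36,"dz": 0,"ax": 0,"ay": 0,"az": 0,"claw": 1},
    {"dx": -34,"dy": 36,"dz": 0,"ax": 0,"ay": 0,"az": 0,"claw": 1},
    {"dx": -34,"dy": 36,"dz": 0,"ax": 0,"ay": 0,"az": 0,"claw": 1}
  ]
}}

```text
t: 0.9
eef_pos: [0.3593, 0.3371, 0.2266]
tool_rot: [[0.228, 0.974, -0.0], [0.974, -0.228, -0.0], [-0.0, -0.0, -1.0]]
wrist_force: [0.7, -0.0, -0.8]
width: 0.0855
```

{"api": "drive_tool", "payload": {
  "steps": [
    {"dx": -34,"dy": 36,"dz": 0,"ax": 0,"ay": 0,"az": 0,"claw": 1},
    {"dx": -34,"dy": 36,"dz": 0,"ax": 0,"ay": 0,"az": 0,"claw": 1},
    {"dx": -34,"dy": 36,"dz": 0,"ax": 0,"ay": 0,"az": 0,"claw": 1},
    {"dx": -34,"dy": 36,"dz": 0,"ax": 0,"ay": 0,"az": 0,"claw": 1},
    {"dx": -34,"dy": 36,"dz": 0,"ax": 0,"ay": 0,"az": 0,"claw": 1},
    {"dx": -34,"dy": 36,"dz": 0,"ax": 0,"ay": 0,"az": 0,"claw": 1},
    {"dx": -34,"dy": 36,"dz": 0,"ax": 0,"ay": 0,"az": 0,"claw": 1},
    {"dx": -34,"dy": 36,"dz": 0,"ax": 0,"ay": 0,"az": 0,"claw": 1}
  ]
}}

```text
t: 1.7
eef_pos: [0.5777, 0.007, 0.2265]
tool_rot: [[0.228, 0.974, -0.0], [0.974, -0.228, -0.0], [-0.0, -0.0, -1.0]]
wrist_force: [0.8, 1.8, -0.2]
width: 0.0852
```

```bash
python3 -c "
from h import *
plan(.607,-.0042,.16)"
```

```text
t 1.7 w 0.0852 j7 73 F [ 0.8  1.8 -0.2] pos [0.5777 0.007  0.2265] | rotvec [-0.  0. -0.] then d(mm) [-4.2 31.1 66.5]
```

{"api": "drive_tool", "payload": {
  "steps": [
    {"dx": -4,"dy": 31,"dz": 0,"ax": 0,"ay": 0,"az": 0,"claw": 1},
    {"dx": 0,"dy": 0,"dz": 40,"ax": 0,"ay": 0,"az": 0,"claw": 1},
    {"dx": 0,"dy": 0,"dz": 40,"ax": 0,"ay": 0,"az": 0,"claw": 1},
    {"dx": 0,"dy": 0,"dz": 40,"ax": 0,"ay": 0,"az": 0,"claw": 1},
    {"dx": 0,"dy": 0,"dz": 0,"ax": 0,"ay": 0,"az": 0,"claw": 0},
    {"dx": 0,"dy": 0,"dz": 0,"ax": 0,"ay": 0,"az": 0,"claw": 0},
    {"dx": 0,"dy": 0,"dz": 0,"ax": 0,"ay": 0,"az": 0,"claw": 0},
    {"dx": 0,"dy": 0,"dz": 0,"ax": 0,"ay": 0,"az": 0,"claw": 0}
  ]
}}

```text
t: 2.5
eef_pos: [0.6085, -0.0021, 0.1095]
tool_rot: [[0.228, 0.974, 0.004], [0.974, -0.228, 0.0], [0.001, 0.004, -1.0]]
wrist_force: [0.8, -0.3, 1.2]
width: 0.028
```

{"api": "drive_tool", "payload": {
  "steps": [
    {"dx": 0,"dy": 0,"dz": 0,"ax": 0,"ay": 0,"az": 0,"claw": 0},
    {"dx": 0,"dy": 0,"dz": 0,"ax": 0,"ay": 0,"az": 0,"claw": 0},
    {"dx": 0,"dy": 0,"dz": 0,"ax": 0,"ay": 0,"az": 0,"claw": 0},
    {"dx": 0,"dy": 0,"dz": 0,"ax": 0,"ay": 0,"az": 0,"claw": 0}
  ]
}}

```text
t: 2.9
eef_pos: [0.6065, -0.0022, 0.107]
tool_rot: [[0.228, 0.974, 0.0], [0.974, -0.228, 0.0], [0.0, 0.0, -1.0]]
wrist_force: [-1.1, 1.3, -0.1]
width: -0.0001
```

```bash
python3 -c "
from h import *
plan(.607,-.0042,.16)"
```

```text
t 2.9 w -0.0001 j7 74 F [-1.1  1.3 -0.1] pos [ 0.6065 -0.0022  0.107 ] | rotvec [ 0. -0. -0.] then d(mm) [ -1.9   0.9 -53. ]
```

```bash
python3 -c "
from h import *
d=cap('side');i=d['image'][100:260,180:360];cv2.imwrite('pics/s1.png',cv2.resize(i,None,fx=4,fy=3.6,interpolation=cv2.INTER_CUBIC)[:,:,::-1])"
```

```text
(no output)
```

View pics/s1.png

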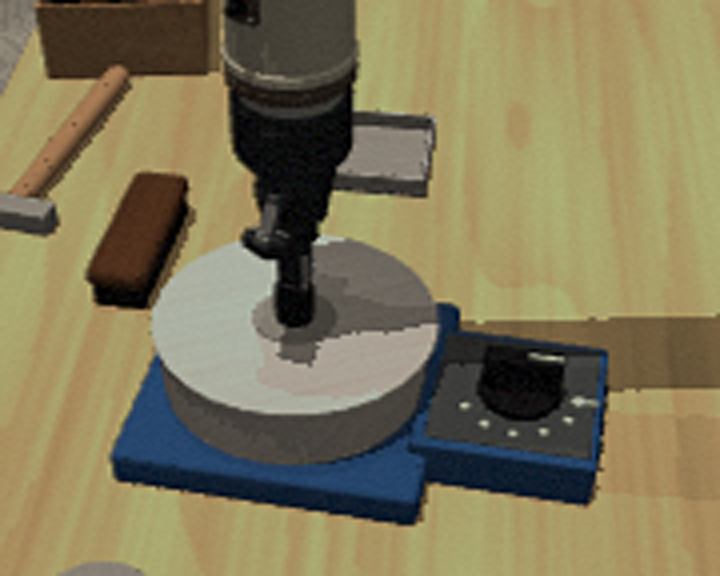

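The fingers appear to stand around the grip (295,300), but the width reads 0. I test this with a small lift.

{"api": "drive_tool", "payload": {
  "steps": [
    {"dx": 0,"dy": 0,"dz": -10,"ax": 0,"ay": 0,"az": 0,"claw": 0},
    {"dx": 0,"dy": 0,"dz": -15,"ax": 0,"ay": 0,"az": 0,"claw": 0},
    {"dx": 0,"dy": 0,"dz": -15,"ax": 0,"ay": 0,"az": 0,"claw": 0},
    {"dx": 0,"dy": 0,"dz": 0,"ax": 0,"ay": 0,"az": 0,"claw": 0}
  ]
}}

```text
t: 3.35
eef_pos: [0.609, -0.0021, 0.1506]
tool_rot: [[0.228, 0.974, 0.006], [0.974, -0.228, 0.0], [0.002, 0.006, -1.0]]
wrist_force: [0.8, -0.1, -0.0]
width: -0.0002
```

```bash
python3 -c "
from h import *
d=cap('side');i=d['image'][100:260,180:360];cv2.imwrite('pics/s2.png',cv2.resize(i,None,fx=4,fy=3.6,interpolation=cv2.INTER_CUBIC)[:,:,::-1])
plan(.607,-.0042,.16)"
```

```text
t 3.4 w 0.0001 j7 74 F [ 0.1 -0.6  0.3] pos [ 0.6081 -0.0021  0.1491] | rotvec [ 0.2 -0.1 -0. ] then d(mm) [ -2.3  -0.6 -10.9]
```

View pics/s2.png

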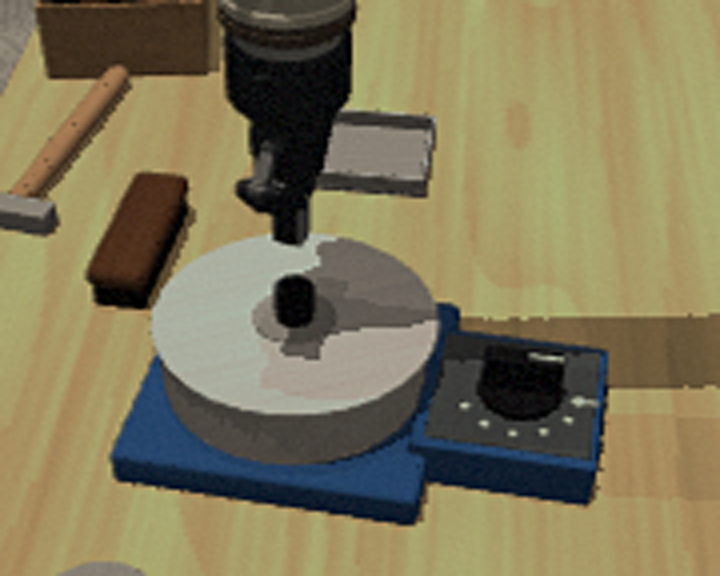

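The grip stayed put and the closed fingertips hang above and behind it (290,243). I project the reported TCP to see whether pose and image agree.

```bash
cat >> h.py <<'E'
def proj(d,p):
    E=d['extrinsics'];c=E[:3,:3].T@(np.array(p)-E[:3,3]);q=d['mtx']@c;return q[:2]/q[2]
E
python3 -c "
from h import *
d=cap('side');p=robot.observe()['eef_pos'];f=lambda q:((proj(d,q)-[180,100])*[4,3.6]).round()
print(p,f(p),f([.607,-.004,.135]),f([.607,-.004,.101]))
W=cloud(d);X,Y,Z=[W[...,i] for i in range(3)]
m=(Z>.12)&(Z<.2)&(np.hypot(X-.607,Y+.004)<.05);Q=W[m]
for a in np.arange(.12,.2,.008):
  q=Q[(Q[:,2]>a)&(Q[:,2]<a+.008)]
  if len(q):print(round(a,3),len(q),q.mean(0).round(4),q.min(0).round(3),q.max(0).round(3))
d=cap('top');W=cloud(d);X,Y,Z=[W[...,i] for i in range(3)]
m=(Z>.08)&(Z<.108)&(np.hypot(X-.605,Y+.004)<.115);P=W[m][:,:2].astype(np.float32)
print('lid',cv2.minEnclosingCircle(P))
"
```

```text
[ 0.60712112 -0.00215418  0.14793245] [295. 275.] [296. 285.] [296. 317.]
0.12 18 [0.608  0.0052 0.1247] [ 0.596 -0.006  0.12 ] [0.62  0.009 0.128]
0.128 58 [ 0.6099 -0.0027  0.1336] [ 0.598 -0.019  0.128] [0.623 0.009 0.136]
0.136 7 [ 0.6088 -0.0021  0.1362] [ 0.601 -0.012  0.136] [0.62  0.008 0.136]
0.176 1 [0.6104 0.0034 0.1828] [0.61  0.003 0.183] [0.61  0.003 0.183]
0.184 14 [0.6085 0.0044 0.1888] [ 0.598 -0.005  0.185] [0.621 0.009 0.192]
0.192 20 [0.6078 0.0065 0.1963] [ 0.598 -0.004  0.192] [0.621 0.015 0.2  ]
lid ((0.6078518629074097, -0.004150966182351112), 0.10169746726751328)
```

The depth image puts the closed tips at z≈0.183 while the state says 0.148. The real tips are therefore about 35 mm above the reported TCP, with lateral agreement good, so I closed above the grip. I go 35 mm lower and check by the width.

{"api": "drive_tool", "payload": {
  "steps": [
    {"dx": 0,"dy": 0,"dz": 0,"ax": 0,"ay": 0,"az": 0,"claw": 1},
    {"dx": 0,"dy": 0,"dz": 0,"ax": 0,"ay": 0,"az": 0,"claw": 1},
    {"dx": -1,"dy": 0,"dz": 0,"ax": 0,"ay": 0,"az": 0,"claw": 1},
    {"dx": 0,"dy": 0,"dz": 0,"ax": 0,"ay": 0,"az": 0,"claw": 1},
    {"dx": 0,"dy": 0,"dz": 0,"ax": 0,"ay": 0,"az": 0,"claw": 1},
    {"dx": 0,"dy": 0,"dz": 0,"ax": 0,"ay": 0,"az": 0,"claw": 1},
    {"dx": 0,"dy": 0,"dz": 25,"ax": 0,"ay": 0,"az": 0,"claw": 1},
    {"dx": 0,"dy": 0,"dz": 25,"ax": 0,"ay": 0,"az": 0,"claw": 1}
  ]
}}

```text
t: 4.3
eef_pos: [0.6074, -0.0031, 0.0973]
tool_rot: [[0.228, 0.974, 0.003], [0.974, -0.228, 0.0], [0.001, 0.003, -1.0]]
wrist_force: [0.4, -0.4, 0.1]
width: 0.0852
```

{"api": "drive_tool", "payload": {
  "steps": [
    {"dx": 0,"dy": 0,"dz": 13,"ax": 0,"ay": 0,"az": 0,"claw": 1},
    {"dx": 0,"dy": 0,"dz": 12,"ax": 0,"ay": 0,"az": 0,"claw": 1},
    {"dx": 0,"dy": 0,"dz": 0,"ax": 0,"ay": 0,"az": 0,"claw": 0},
    {"dx": 0,"dy": 0,"dz": 0,"ax": 0,"ay": 0,"az": 0,"claw": 0},
    {"dx": 0,"dy": 0,"dz": 0,"ax": 0,"ay": 0,"az": 0,"claw": 0},
    {"dx": 0,"dy": 0,"dz": 0,"ax": 0,"ay": 0,"az": 0,"claw": 0},
    {"dx": 0,"dy": 0,"dz": 0,"ax": 0,"ay": 0,"az": 0,"claw": 0},
    {"dx": 0,"dy": 0,"dz": 0,"ax": 0,"ay": 0,"az": 0,"claw": 0}
  ]
}}

```text
t: 5.1
eef_pos: [0.6073, -0.0034, 0.0732]
tool_rot: [[0.228, 0.974, 0.002], [0.974, -0.228, -0.0], [0.0, 0.002, -1.0]]
wrist_force: [-0.6, -0.5, 5.5]
width: 0.0263
```

```bash
python3 -c "
from h import *
plan(.607,-.0042,.16)"
```

```text
t 5.1 w 0.0263 j7 74 F [-0.6 -0.5  5.5] pos [ 0.6073 -0.0034  0.0732] | rotvec [ 0.1 -0.  -0. ] then d(mm) [ -0.8  -0.1 -86.8]
```

{"api": "drive_tool", "payload": {
  "steps": [
    {"dx": 0,"dy": 0,"dz": -10,"ax": 0,"ay": 0,"az": 0,"claw": 0},
    {"dx": 0,"dy": 0,"dz": -15,"ax": 0,"ay": 0,"az": 0,"claw": 0},
    {"dx": 0,"dy": 0,"dz": -25,"ax": 0,"ay": 0,"az": 0,"claw": 0},
    {"dx": 0,"dy": 0,"dz": -25,"ax": 0,"ay": 0,"az": 0,"claw": 0},
    {"dx": 0,"dy": 0,"dz": -20,"ax": 0,"ay": 0,"az": 0,"claw": 0},
    {"dx": 0,"dy": 0,"dz": 0,"ax": 0,"ay": 0,"az": 0,"claw": 0}
  ]
}}

```text
t: 5.7
eef_pos: [0.6088, -0.0029, 0.1709]
tool_rot: [[0.228, 0.974, 0.007], [0.974, -0.228, 0.0], [0.002, 0.006, -1.0]]
wrist_force: [-0.2, -1.3, -3.6]
width: 0.0262
```

{"api": "drive_tool", "payload": {
  "steps": [
    {"dx": -14,"dy": -8,"dz": 0,"ax": 0,"ay": 0,"az": 0,"claw": 0},
    {"dx": -36,"dy": -20,"dz": 0,"ax": 0,"ay": 0,"az": 0,"claw": 0},
    {"dx": -42,"dy": -23,"dz": 0,"ax": 0,"ay": 0,"az": 0,"claw": 0},
    {"dx": -42,"dy": -24,"dz": 0,"ax": 0,"ay": 0,"az": 0,"claw": 0},
    {"dx": -42,"dy": -24,"dz": 0,"ax": 0,"ay": 0,"az": 0,"claw": 0},
    {"dx": -42,"dy": -24,"dz": 0,"ax": 0,"ay": 0,"az": 0,"claw": 0},
    {"dx": -36,"dy": -20,"dz": 0,"ax": 0,"ay": 0,"az": 0,"claw": 0},
    {"dx": -14,"dy": -7,"dz": 0,"ax": 0,"ay": 0,"az": 0,"claw": 0}
  ]
}}

```text
t: 6.5
eef_pos: [0.393, -0.2332, 0.1654]
tool_rot: [[0.234, 0.972, -0.005], [0.972, -0.234, 0.0], [-0.001, -0.005, -1.0]]
wrist_force: [-0.2, -1.6, -4.7]
width: 0.0262
```

```bash
python3 -c "
from h import *
plan(.4,-.23,-.012)
d=cap('top','t3.png')
j=np.hstack([d['image'],cap('side')['image']]);cv2.imwrite('pics/b3.png',cv2.resize(j,(800,300))[:,:,::-1])"
```

```text
t 6.5 w 0.0262 j7 105 F [-0.2 -1.6 -4.7] pos [ 0.393  -0.2332  0.1654] | rotvec [-0.3  0.  -0. ] then d(mm) [  4.8   6.  177.4]
```

View pics/b3.png

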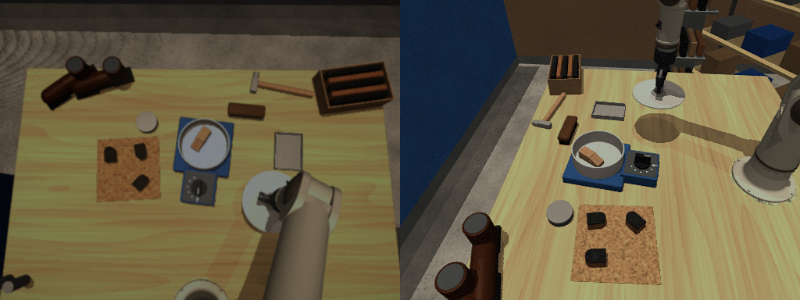

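Picture (6 so far): the lid is in the gripper and clear of everything, and the wedge lies in the pot at about (201,138). Now I set the lid down.

{"api": "drive_tool", "payload": {
  "steps": [
    {"dx": 0,"dy": 0,"dz": 40,"ax": 0,"ay": 0,"az": 0,"claw": 0},
    {"dx": 0,"dy": 0,"dz": 40,"ax": 0,"ay": 0,"az": 0,"claw": 0},
    {"dx": 0,"dy": 0,"dz": 40,"ax": 0,"ay": 0,"az": 0,"claw": 0},
    {"dx": 0,"dy": 0,"dz": 30,"ax": 0,"ay": 0,"az": 0,"claw": 0},
    {"dx": 0,"dy": 0,"dz": 15,"ax": 0,"ay": 0,"az": 0,"claw": 0},
    {"dx": 0,"dy": 0,"dz": 6,"ax": 0,"ay": 0,"az": 0,"claw": 0},
    {"dx": 0,"dy": 0,"dz": 3,"ax": 0,"ay": 0,"az": 0,"claw": 0},
    {"dx": 0,"dy": 0,"dz": 0,"ax": 0,"ay": 0,"az": 0,"claw": 0}
  ]
}}

```text
t: 7.4
eef_pos: [0.3995, -0.2297, -0.007]
tool_rot: [[0.227, 0.974, 0.0], [0.974, -0.227, 0.0], [0.0, 0.0, -1.0]]
wrist_force: [1.4, -0.6, -3.5]
width: 0.0264
```

{"api": "drive_tool", "payload": {
  "steps": [
    {"dx": 0,"dy": 0,"dz": 2,"ax": 0,"ay": 0,"az": 0,"claw": 0},
    {"dx": 0,"dy": 0,"dz": 0,"ax": 0,"ay": 0,"az": 0,"claw": 0}
  ]
}}

```text
t: 7.6
eef_pos: [0.3998, -0.2302, -0.0085]
tool_rot: [[0.228, 0.974, 0.001], [0.974, -0.228, -0.001], [-0.0, 0.002, -1.0]]
wrist_force: [-0.8, 0.3, -3.2]
width: 0.0259
```

{"api": "drive_tool", "payload": {
  "steps": [
    {"dx": 0,"dy": 0,"dz": 3,"ax": 0,"ay": 0,"az": 0,"claw": 0},
    {"dx": 0,"dy": 0,"dz": 2,"ax": 0,"ay": 0,"az": 0,"claw": 0},
    {"dx": 0,"dy": 0,"dz": 0,"ax": 0,"ay": 0,"az": 0,"claw": 0},
    {"dx": 0,"dy": 0,"dz": 0,"ax": 0,"ay": 0,"az": 0,"claw": 0}
  ]
}}

```text
t: 8.0
eef_pos: [0.3994, -0.2301, -0.0139]
tool_rot: [[0.228, 0.974, 0.001], [0.974, -0.228, -0.0], [-0.0, 0.001, -1.0]]
wrist_force: [-1.0, 0.1, 1.4]
width: 0.0262
```

Contact is where I predicted it. Release and rise.

{"api": "drive_tool", "payload": {
  "steps": [
    {"dx": 0,"dy": 0,"dz": 0,"ax": 0,"ay": 0,"az": 0,"claw": 1},
    {"dx": 0,"dy": 0,"dz": 0,"ax": 0,"ay": 0,"az": 0,"claw": 1},
    {"dx": 0,"dy": 0,"dz": 0,"ax": 0,"ay": 0,"az": 0,"claw": 1},
    {"dx": 0,"dy": 0,"dz": -10,"ax": 0,"ay": 0,"az": 0,"claw": 1},
    {"dx": 0,"dy": 0,"dz": -40,"ax": 0,"ay": 0,"az": 0,"claw": 1},
    {"dx": 0,"dy": 0,"dz": -50,"ax": 0,"ay": 0,"az": 0,"claw": 1},
    {"dx": 0,"dy": 0,"dz": -50,"ax": 0,"ay": 0,"az": 0,"claw": 1},
    {"dx": 0,"dy": 0,"dz": 0,"ax": 0,"ay": 0,"az": 0,"claw": 1}
  ]
}}

```text
t: 8.8
eef_pos: [0.4039, -0.2325, 0.143]
tool_rot: [[0.228, 0.974, 0.012], [0.974, -0.228, -0.006], [-0.003, 0.013, -1.0]]
wrist_force: [0.7, -0.6, -0.5]
width: 0.0854
```

```bash
python3 - <<'E'
from h import *
np.set_printoptions(precision=4,suppress=True)
d=cap('top','t4.png');np.save('top4.npy',d,allow_pickle=True);W=cloud(d);X,Y,Z=[W[...,i] for i in range(3)]
m=(Z>.054)&(Z<.085)&(np.hypot(X-.607,Y+.004)<.08)
n,L,st,_=cv2.connectedComponentsWithStats(m.astype(np.uint8));i=1+np.argmax(st[1:,4]);P=W[L==i]
print('wedge',len(P),cv2.minAreaRect((P[:,:2]*1000).astype(np.float32)))
t=P[P[:,2]>.071];l=P[P[:,2]<.066];print('thick',t.mean(0),'thin',l.mean(0), Z[(np.hypot(X-.607,Y+.004)<.07)].min())
m=(Z>.09)&(Z<.105)&(np.hypot(X-.607,Y+.004)<.115);Q=W[m][:,:2].astype(np.float32);print('rim',cv2.minEnclosingCircle(Q))
g=d['image'];cv2.imwrite('pics/w4.png',cv2.resize(g[140:230,215:305],None,fx=6,fy=6,interpolation=cv2.INTER_CUBIC)[:,:,::-1])
heels(d);plan(.607,-.004,.2)
E
```

```text
wedge 392 ((633.2286987304688, 8.45859146118164), (36.09832000732422, 95.0634536743164), 57.538455963134766)
thick [ 0.6471 -0.0008  0.0748] thin [0.6061 0.0236 0.0611] 0.033609471840590155
rim ((0.6092828512191772, -0.0033265771344304085), 0.09718256443738937)
obj 240 z 0.0388 xy [0.5865 0.247 ] yaw -170.7 cost 2.800494298594161e-06
obj 247 z 0.0394 xy [0.5759 0.3662] yaw 5.2 cost 2.879359095571694e-06
obj 255 z 0.0391 xy [0.4678 0.2392] yaw -42.6 cost 2.5450176565245376e-07
t 8.8 w 0.0854 j7 105 F [ 0.2 -0.3 -0.2] pos [ 0.4022 -0.2315  0.1402] | rotvec [0.5 0.1 0. ] then d(mm) [268.2 147.6 -59.8]
```

View pics/w4.png

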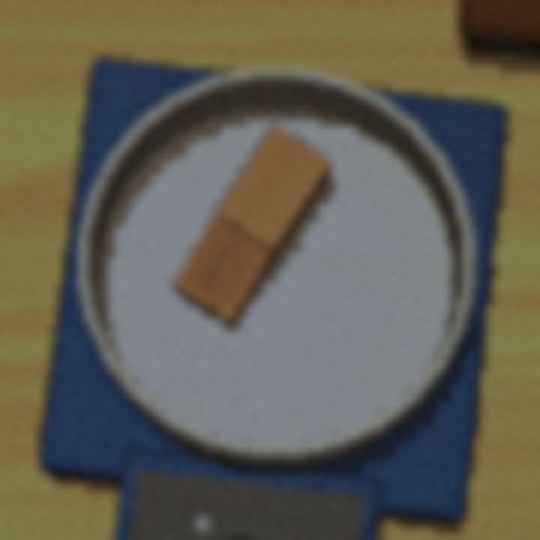

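Picture 7: the wedge in the pot, thick end at upper right (300,165), thin end at lower left (205,300). I grip it on the thick part with the jaws at 58°.

{"api": "drive_tool", "payload": {
  "steps": [
    {"dx": 0,"dy": 0,"dz": 0,"ax": 0,"ay": 0,"az": 6.3,"claw": 0.65},
    {"dx": 0,"dy": 0,"dz": 0,"ax": 0,"ay": 0,"az": 6.3,"claw": 0.65},
    {"dx": 0,"dy": 0,"dz": 0,"ax": 0,"ay": 0,"az": 6.2,"claw": 0.65},
    {"dx": 0,"dy": 0,"dz": 0,"ax": 0,"ay": 0,"az": 0,"claw": 0.65}
  ]
}}

```text
t: 9.25
eef_pos: [0.3982, -0.2295, 0.1351]
tool_rot: [[0.53, 0.848, -0.002], [0.848, -0.53, 0.001], [-0.0, -0.002, -1.0]]
wrist_force: [-0.2, -1.0, -0.1]
width: 0.0554
```

```bash
python3 -c "
from h import *
plan(.6417,.0032,.12,58)"
```

```text
t 9.2 w 0.0554 j7 87 F [-0.2 -1.  -0.1] pos [ 0.3982 -0.2295  0.1351] | rotvec [-0.1  0.  -0. ] then d(mm) [326.3  83.2  15.1]
```

{"api": "drive_tool", "payload": {
  "steps": [
    {"dx": 20,"dy": 5,"dz": 0,"ax": 0,"ay": 0,"az": 0,"claw": 0.65},
    {"dx": 45,"dy": 11,"dz": 0,"ax": 0,"ay": 0,"az": 0,"claw": 0.65},
    {"dx": 48,"dy": 12,"dz": 0,"ax": 0,"ay": 0,"az": 0,"claw": 0.65},
    {"dx": 48,"dy": 12,"dz": 0,"ax": 0,"ay": 0,"az": 0,"claw": 0.65},
    {"dx": 48,"dy": 12,"dz": 0,"ax": 0,"ay": 0,"az": 0,"claw": 0.65},
    {"dx": 48,"dy": 12,"dz": 0,"ax": 0,"ay": 0,"az": 0,"claw": 0.65},
    {"dx": 45,"dy": 12,"dz": 0,"ax": 0,"ay": 0,"az": 0,"claw": 0.65},
    {"dx": 24,"dy": 7,"dz": 0,"ax": 0,"ay": 0,"az": 0,"claw": 0.65}
  ]
}}

```text
t: 10.05
eef_pos: [0.6438, 0.0078, 0.1348]
tool_rot: [[0.523, 0.853, -0.0], [0.853, -0.523, 0.002], [0.002, -0.001, -1.0]]
wrist_force: [0.3, 0.4, -1.4]
width: 0.0556
```

{"api": "drive_tool", "payload": {
  "steps": [
    {"dx": 0,"dy": 0,"dz": 0,"ax": 0,"ay": 0,"az": 0,"claw": 0.65},
    {"dx": 0,"dy": 0,"dz": 0,"ax": 0,"ay": 0,"az": 0,"claw": 0.65}
  ]
}}

```text
t: 10.25
eef_pos: [0.6411, 0.0028, 0.1345]
tool_rot: [[0.527, 0.85, -0.003], [0.85, -0.527, -0.0], [-0.002, -0.002, -1.0]]
wrist_force: [-1.3, -1.1, 0.4]
width: 0.0552
```

```bash
python3 -c "
from h import *
plan(.6417,.0032,.015,58)"
```

```text
t 10.2 w 0.0552 j7 56 F [-1.3 -1.1  0.4] pos [0.6411 0.0028 0.1345] | rotvec [-0.1  0.1  0.2] then d(mm) [  0.7   0.3 119.5]
```

{"api": "drive_tool", "payload": {
  "steps": [
    {"dx": 0,"dy": 0,"dz": 30,"ax": 0,"ay": 0,"az": 0,"claw": 0.65},
    {"dx": 0,"dy": 0,"dz": 35,"ax": 0,"ay": 0,"az": 0,"claw": 0.65},
    {"dx": 0,"dy": 0,"dz": 35,"ax": 0,"ay": 0,"az": 0,"claw": 0.65},
    {"dx": 0,"dy": 0,"dz": 12,"ax": 0,"ay": 0,"az": 0,"claw": 0.65},
    {"dx": 0,"dy": 0,"dz": 6,"ax": 0,"ay": 0,"az": 0,"claw": 0.65},
    {"dx": 0,"dy": 0,"dz": 0,"ax": 0,"ay": 0,"az": 0,"claw": 0.65}
  ]
}}

```text
t: 10.85
eef_pos: [0.6419, 0.0018, 0.018]
tool_rot: [[0.53, 0.848, -0.0], [0.848, -0.53, -0.0], [-0.0, -0.0, -1.0]]
wrist_force: [-0.2, -0.4, 0.4]
width: 0.0558
```

{"api": "drive_tool", "payload": {
  "steps": [
    {"dx": 0,"dy": 0,"dz": 0,"ax": 0,"ay": 0,"az": 0,"claw": 0},
    {"dx": 0,"dy": 0,"dz": 0,"ax": 0,"ay": 0,"az": 0,"claw": 0},
    {"dx": 0,"dy": 0,"dz": 0,"ax": 0,"ay": 0,"az": 0,"claw": 0},
    {"dx": 0,"dy": 0,"dz": 0,"ax": 0,"ay": 0,"az": 0,"claw": 0},
    {"dx": 0,"dy": 0,"dz": 0,"ax": 0,"ay": 0,"az": 0,"claw": 0}
  ]
}}

```text
t: 11.35
eef_pos: [0.6439, 0.0027, 0.02]
tool_rot: [[0.529, 0.848, 0.004], [0.848, -0.529, 0.0], [0.002, 0.003, -1.0]]
wrist_force: [-0.1, 0.1, 7.1]
width: 0.0351
```

{"api": "drive_tool", "payload": {
  "steps": [
    {"dx": 0,"dy": 0,"dz": -10,"ax": 0,"ay": 0,"az": 0,"claw": 0},
    {"dx": 0,"dy": 0,"dz": -25,"ax": 0,"ay": 0,"az": 0,"claw": 0},
    {"dx": 0,"dy": 0,"dz": -35,"ax": 0,"ay": 0,"az": 0,"claw": 0},
    {"dx": 0,"dy": 0,"dz": -35,"ax": 0,"ay": 0,"az": 0,"claw": 0},
    {"dx": 0,"dy": 0,"dz": -25,"ax": 0,"ay": 0,"az": 0,"claw": 0},
    {"dx": 0,"dy": 0,"dz": -5,"ax": 0,"ay": 0,"az": 0,"claw": 0},
    {"dx": 0,"dy": 0,"dz": 0,"ax": 0,"ay": 0,"az": 0,"claw": 0}
  ]
}}

```text
t: 12.05
eef_pos: [0.6427, 0.0028, 0.1541]
tool_rot: [[0.529, 0.848, 0.002], [0.848, -0.529, 0.0], [0.001, 0.002, -1.0]]
wrist_force: [-1.0, -0.4, -1.4]
width: 0.0346
```

```bash
python3 -c "
from h import *
plan(.5937,-.3428,.15,87)
plan(.5937,-.3428,.15,58)
d=cap('side');W=cloud(d);X,Y,Z=[W[...,i] for i in range(3)]
m=(Z>.11)&(np.hypot(X-.64,Y)<.07);print(len(W[m]),W[m][:,2].min(), np.sort(W[m][:,2])[:60:10])
d['image'];cv2.imwrite('pics/w5.png',cv2.resize(d['image'][60:260,150:370],None,fx=3,fy=3)[:,:,::-1])"
```

```text
t 12.1 w 0.0346 j7 56 F [-1.  -0.4 -1.4] pos [0.6427 0.0028 0.1541] | rotvec [  0.1  -0.  -29. ] then d(mm) [-347.7  -30.8    4.1]
t 12.1 w 0.0346 j7 56 F [-1.  -0.4 -1.4] pos [0.6427 0.0028 0.1541] | rotvec [ 0.1 -0.1  0. ] then d(mm) [-319.   141.6    4.1]
6709 0.17505103354163465 [0.17505103 0.17720119 0.178361   0.1792269  0.18013785 0.18194853]
```

View pics/w5.png

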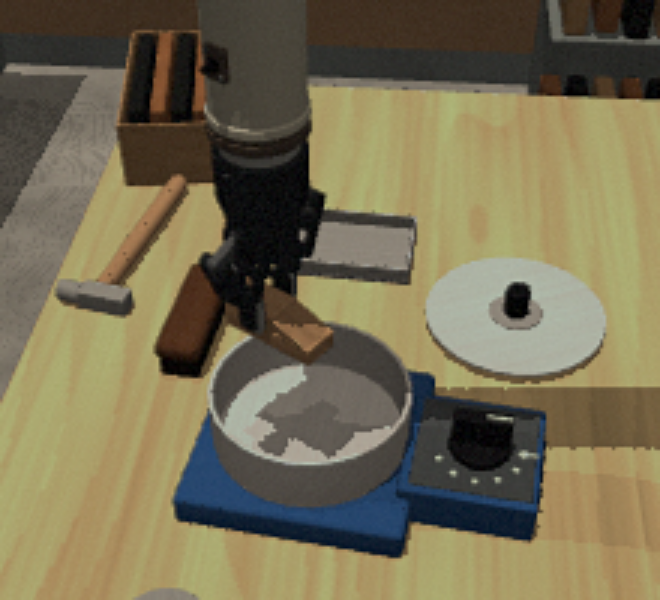

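Picture 8: the wedge is held level above the pot (285,320), with its underside about 21 mm above the reported TCP z. Rotate, then carry it to the tray.

{"api": "drive_tool", "payload": {
  "steps": [
    {"dx": 0,"dy": 0,"dz": -10,"ax": 0,"ay": 0,"az": -6,"claw": 0},
    {"dx": 0,"dy": 0,"dz": 0,"ax": 0,"ay": 0,"az": -8,"claw": 0},
    {"dx": 0,"dy": 0,"dz": 0,"ax": 0,"ay": 0,"az": -8,"claw": 0},
    {"dx": 0,"dy": 0,"dz": 0,"ax": 0,"ay": 0,"az": -7,"claw": 0},
    {"dx": 0,"dy": 0,"dz": 0,"ax": 0,"ay": 0,"az": 0,"claw": 0}
  ]
}}

```text
t: 12.6
eef_pos: [0.6405, 0.0026, 0.1604]
tool_rot: [[0.051, 0.999, -0.004], [0.999, -0.051, 0.0], [0.0, -0.004, -1.0]]
wrist_force: [0.2, -0.3, -1.4]
width: 0.0348
```

{"api": "drive_tool", "payload": {
  "steps": [
    {"dx": -20,"dy": -1,"dz": 0,"ax": 0,"ay": 0,"az": 0,"claw": 0},
    {"dx": -45,"dy": -3,"dz": 0,"ax": 0,"ay": 0,"az": 0,"claw": 0},
    {"dx": -48,"dy": -3,"dz": 0,"ax": 0,"ay": 0,"az": 0,"claw": 0},
    {"dx": -48,"dy": -3,"dz": 0,"ax": 0,"ay": 0,"az": 0,"claw": 0},
    {"dx": -48,"dy": -3,"dz": 0,"ax": 0,"ay": 0,"az": 0,"claw": 0},
    {"dx": -48,"dy": -3,"dz": 0,"ax": 0,"ay": 0,"az": 0,"claw": 0},
    {"dx": -48,"dy": -3,"dz": 0,"ax": 0,"ay": 0,"az": 0,"claw": 0},
    {"dx": -40,"dy": -1,"dz": 0,"ax": 0,"ay": 0,"az": 0,"claw": 0}
  ]
}}

```text
t: 13.4
eef_pos: [0.6021, -0.3439, 0.1611]
tool_rot: [[0.057, 0.998, -0.003], [0.998, -0.057, 0.0], [-0.0, -0.003, -1.0]]
wrist_force: [-0.0, 0.6, -0.4]
width: 0.035
```

{"api": "drive_tool", "payload": {
  "steps": [
    {"dx": 0,"dy": 0,"dz": 0,"ax": 0,"ay": 0,"az": 0,"claw": 0},
    {"dx": 0,"dy": 0,"dz": 0,"ax": 0,"ay": 0,"az": 0,"claw": 0}
  ]
}}

```text
t: 13.6
eef_pos: [0.6025, -0.3422, 0.1609]
tool_rot: [[0.058, 0.998, -0.003], [0.998, -0.058, 0.001], [0.001, -0.003, -1.0]]
wrist_force: [0.4, 0.6, -0.9]
width: 0.0349
```

```bash
python3 -c "
from h import *
plan(.604,-.3432,-.013,87)"
```

```text
t 13.6 w 0.0349 j7 114 F [ 0.4  0.6 -0.9] pos [ 0.6025 -0.3422  0.1609] | rotvec [-0.2 -0.1 -0.3] then d(mm) [ -0.9   1.5 173.9]
```

{"api": "drive_tool", "payload": {
  "steps": [
    {"dx": 0,"dy": 1,"dz": 40,"ax": 0,"ay": 0,"az": 0,"claw": 0},
    {"dx": 0,"dy": 0,"dz": 45,"ax": 0,"ay": 0,"az": 0,"claw": 0},
    {"dx": 0,"dy": 0,"dz": 45,"ax": 0,"ay": 0,"az": 0,"claw": 0},
    {"dx": 0,"dy": 0,"dz": 25,"ax": 0,"ay": 0,"az": 0,"claw": 0},
    {"dx": 0,"dy": 0,"dz": 13,"ax": 0,"ay": 0,"az": 0,"claw": 0},
    {"dx": 0,"dy": 0,"dz": 6,"ax": 0,"ay": 0,"az": 0,"claw": 0},
    {"dx": 0,"dy": 0,"dz": 0,"ax": 0,"ay": 0,"az": 0,"claw": 0},
    {"dx": 0,"dy": 0,"dz": 0,"ax": 0,"ay": 0,"az": 0,"claw": 0}
  ]
}}

```text
t: 14.4
eef_pos: [0.6069, -0.3413, -0.0094]
tool_rot: [[0.052, 0.999, 0.003], [0.999, -0.052, -0.001], [-0.001, 0.003, -1.0]]
wrist_force: [0.7, 0.6, -0.2]
width: 0.0345
```

{"api": "drive_tool", "payload": {
  "steps": [
    {"dx": 0,"dy": 0,"dz": 4,"ax": 0,"ay": 0,"az": 0,"claw": 0},
    {"dx": 0,"dy": 0,"dz": 0,"ax": 0,"ay": 0,"az": 0,"claw": 0},
    {"dx": 0,"dy": 0,"dz": 0,"ax": 0,"ay": 0,"az": 0,"claw": 0.58},
    {"dx": 0,"dy": 0,"dz": 0,"ax": 0,"ay": 0,"az": 0,"claw": 0.58},
    {"dx": 0,"dy": 0,"dz": 0,"ax": 0,"ay": 0,"az": 0,"claw": 0.58},
    {"dx": 0,"dy": 0,"dz": -20,"ax": 0,"ay": 0,"az": 0,"claw": 0.58},
    {"dx": 0,"dy": 0,"dz": -50,"ax": 0,"ay": 0,"az": 0,"claw": 0.58},
    {"dx": 0,"dy": 0,"dz": -50,"ax": 0,"ay": 0,"az": 0,"claw": 0.58}
  ]
}}

```text
t: 15.2
eef_pos: [0.6041, -0.3402, 0.1047]
tool_rot: [[0.052, 0.999, -0.003], [0.999, -0.052, 0.002], [0.001, -0.003, -1.0]]
wrist_force: [1.3, -0.1, -0.3]
width: 0.0496
```

{"api": "drive_tool", "payload": {
  "steps": [
    {"dx": 0,"dy": 0,"dz": -50,"ax": 0,"ay": 0,"az": 0,"claw": 0.7},
    {"dx": 48,"dy": 0,"dz": 0,"ax": 0,"ay": 0,"az": 0,"claw": 0.7},
    {"dx": 48,"dy": 0,"dz": 0,"ax": 0,"ay": 0,"az": 0,"claw": 0.7},
    {"dx": 48,"dy": 0,"dz": 0,"ax": 0,"ay": 0,"az": 0,"claw": 0.7},
    {"dx": 48,"dy": 0,"dz": 0,"ax": 0,"ay": 0,"az": 0,"claw": 0.7},
    {"dx": 48,"dy": 0,"dz": 0,"ax": 0,"ay": 0,"az": 0,"claw": 0.7},
    {"dx": 48,"dy": 0,"dz": 0,"ax": 0,"ay": 0,"az": 0,"claw": 0.7},
    {"dx": 48,"dy": 0,"dz": 0,"ax": 0,"ay": 0,"az": 0,"claw": 0.7}
  ]
}}

```text
t: 16.0
eef_pos: [0.6227, -0.0035, 0.1553]
tool_rot: [[0.052, 0.999, 0.001], [0.999, -0.052, -0.0], [-0.0, 0.001, -1.0]]
wrist_force: [0.2, -0.3, -0.5]
width: 0.0598
```

```bash
cat >> h.py <<'E'
def wedge(d):
    W=cloud(d);X,Y,Z=[W[...,i] for i in range(3)]
    m=(Z>.024)&(Z<.06)&(abs(X-.594)<.08)&(abs(Y+.343)<.06);P=W[m];print('wedge tray',len(P),cv2.minAreaRect((P[:,:2]*1000).astype(np.float32)),P[:,2].max())
E
python3 -c "
from h import *
d=cap('top','t6.png');wedge(d);heels(d)
plan(.5865,.247,.12,None)
i=d['image'];cv2.imwrite('pics/t6b.png',cv2.resize(i,(768,576))[:,:,::-1])"
```

```text
wedge tray 390 ((595.0846557617188, -341.5656433105469), (109.1175765991211, 149.82540893554688), 86.62062072753906) 0.0449374537564744
obj 238 z 0.039 xy [0.5863 0.2468] yaw -168.8 cost 3.429576275042654e-06
obj 248 z 0.0388 xy [0.5759 0.3666] yaw 6.5 cost 1.5026171171339104e-06
obj 254 z 0.0389 xy [0.4679 0.239 ] yaw -43.7 cost 4.5638549008493366e-07
t 16.1 w 0.0598 j7 83 F [-0.3  8.2  0.2] pos [0.6228 0.0096 0.1553] | rotvec [ 0.  -0.4 -0. ] then d(mm) [235.7 -45.9  35.3]
```

View pics/t6b.png

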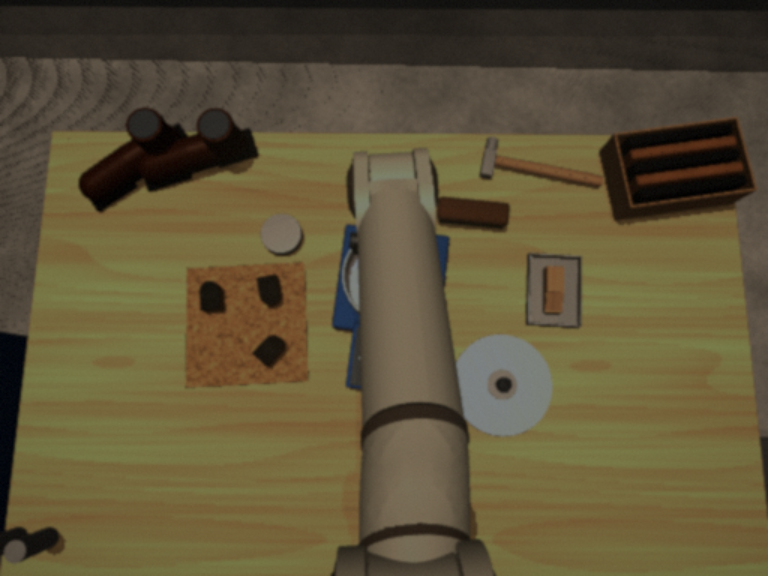

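Picture 9: the wedge lies in the tray (554,290), the lid is on the bench (503,385), and the blocks, tin and brush have not moved. Now block A at (0.586,0.247).

{"api": "drive_tool", "payload": {
  "steps": [
    {"dx": 0,"dy": 0,"dz": 0,"ax": 0,"ay": 0,"az": -6.8,"claw": 0.75},
    {"dx": 0,"dy": 0,"dz": 0,"ax": 0,"ay": 0,"az": -6.7,"claw": 0.75},
    {"dx": 40,"dy": -10,"dz": 0,"ax": 0,"ay": 0,"az": 0,"claw": 0.75},
    {"dx": 45,"dy": 2,"dz": 0,"ax": 0,"ay": 0,"az": 0,"claw": 0.75},
    {"dx": 45,"dy": 2,"dz": 0,"ax": 0,"ay": 0,"az": 0,"claw": 0.75},
    {"dx": 45,"dy": 2,"dz": 0,"ax": 0,"ay": 0,"az": 0,"claw": 0.75},
    {"dx": 45,"dy": 2,"dz": 0,"ax": 0,"ay": 0,"az": 0,"claw": 0.75},
    {"dx": 15,"dy": 0,"dz": 0,"ax": 0,"ay": 0,"az": 0,"claw": 0.75}
  ]
}}

```text
t: 16.85
eef_pos: [0.5758, 0.2325, 0.1553]
tool_rot: [[-0.19, 0.982, -0.0], [0.982, 0.19, 0.004], [0.004, 0.001, -1.0]]
wrist_force: [-1.6, 0.4, -0.2]
width: 0.0637
```

{"api": "drive_tool", "payload": {
  "steps": [
    {"dx": 0,"dy": 0,"dz": 0,"ax": 0,"ay": 0,"az": 0,"claw": 0.75},
    {"dx": 0,"dy": 0,"dz": 0,"ax": 0,"ay": 0,"az": 0,"claw": 0.75},
    {"dx": 0,"dy": 0,"dz": 0,"ax": 0,"ay": 0,"az": 0,"claw": 0.75}
  ]
}}

```text
t: 17.15
eef_pos: [0.5786, 0.2223, 0.1547]
tool_rot: [[-0.179, 0.984, 0.0], [0.984, 0.179, -0.002], [-0.002, -0.0, -1.0]]
wrist_force: [-0.5, 0.1, 0.2]
width: 0.0641
```

```bash
python3 -c "
from h import *
plan(.5914,.2479,-.022,100.5)"
```

```text
t 17.1 w 0.0641 j7 72 F [-0.5  0.1  0.2] pos [0.5786 0.2223 0.1547] | rotvec [-0.   0.1 -0.2] then d(mm) [ 22.9  17.2 176.7]
```

{"api": "drive_tool", "payload": {
  "steps": [
    {"dx": 23,"dy": 17,"dz": 10,"ax": 0,"ay": 0,"az": 0,"claw": 0.75},
    {"dx": 0,"dy": 0,"dz": 45,"ax": 0,"ay": 0,"az": 0,"claw": 0.75},
    {"dx": 0,"dy": 0,"dz": 45,"ax": 0,"ay": 0,"az": 0,"claw": 0.75},
    {"dx": 0,"dy": 0,"dz": 40,"ax": 0,"ay": 0,"az": 0,"claw": 0.75},
    {"dx": 0,"dy": 0,"dz": 20,"ax": 0,"ay": 0,"az": 0,"claw": 0.75},
    {"dx": 0,"dy": 0,"dz": 11,"ax": 0,"ay": 0,"az": 0,"claw": 0.75},
    {"dx": 0,"dy": 0,"dz": 6,"ax": 0,"ay": 0,"az": 0,"claw": 0.75},
    {"dx": 0,"dy": 0,"dz": 0,"ax": 0,"ay": 0,"az": 0,"claw": 0.75}
  ]
}}

```text
t: 17.95
eef_pos: [0.5909, 0.2502, -0.022]
tool_rot: [[-0.181, 0.983, 0.0], [0.983, 0.181, -0.0], [-0.0, 0.0, -1.0]]
wrist_force: [-0.2, 0.5, -1.8]
width: 0.064
```

{"api": "drive_tool", "payload": {
  "steps": [
    {"dx": 0,"dy": 0,"dz": 0,"ax": 0,"ay": 0,"az": 0,"claw": 0},
    {"dx": 0,"dy": 0,"dz": 0,"ax": 0,"ay": 0,"az": 0,"claw": 0},
    {"dx": 0,"dy": 0,"dz": 0,"ax": 0,"ay": 0,"az": 0,"claw": 0},
    {"dx": 0,"dy": 0,"dz": 0,"ax": 0,"ay": 0,"az": 0,"claw": 0},
    {"dx": 0,"dy": 0,"dz": 0,"ax": 0,"ay": 0,"az": 0,"claw": 0}
  ]
}}

```text
t: 18.45
eef_pos: [0.5919, 0.2517, -0.0203]
tool_rot: [[-0.183, 0.983, 0.003], [0.983, 0.183, 0.001], [0.001, 0.003, -1.0]]
wrist_force: [0.7, -1.2, 7.1]
width: 0.039
```

{"api": "drive_tool", "payload": {
  "steps": [
    {"dx": 0,"dy": 0,"dz": -10,"ax": 0,"ay": 0,"az": 0,"claw": 0},
    {"dx": 0,"dy": 0,"dz": -30,"ax": 0,"ay": 0,"az": 0,"claw": 0},
    {"dx": 0,"dy": 0,"dz": -45,"ax": 0,"ay": 0,"az": 0,"claw": 0},
    {"dx": 0,"dy": 0,"dz": -45,"ax": 0,"ay": 0,"az": 0,"claw": 0},
    {"dx": 0,"dy": 0,"dz": -30,"ax": 0,"ay": 0,"az": 0,"claw": 0},
    {"dx": 0,"dy": 0,"dz": 0,"ax": 0,"ay": 0,"az": 0,"claw": 0}
  ]
}}

```text
t: 19.05
eef_pos: [0.5937, 0.253, 0.1443]
tool_rot: [[-0.183, 0.983, 0.009], [0.983, 0.183, 0.004], [0.002, 0.01, -1.0]]
wrist_force: [-0.2, 0.6, -1.1]
width: 0.039
```

```bash
python3 -c "
from h import *
plan(.573-.005,-.0338,.13,90)
d=cap('side');W=cloud(d);X,Y,Z=[W[...,i] for i in range(3)]
m=(Z>.09)&(np.hypot(X-.591,Y-.248)<.05);print(np.sort(W[m][:,2])[:60:10])
"
```

```text
t 19.1 w 0.0390 j7 70 F [-0.2  0.6 -1.1] pos [0.5937 0.253  0.1443] | rotvec [ 0.6 -0.2 10.5] then d(mm) [-286.8  -25.7   14.3]
[0.16646215 0.16910554 0.17093376 0.17343987 0.174655   0.17759763]
```

{"api": "drive_tool", "payload": {
  "steps": [
    {"dx": 0,"dy": 0,"dz": 0,"ax": 0,"ay": 0,"az": 5.2,"claw": 0},
    {"dx": 0,"dy": 0,"dz": 0,"ax": 0,"ay": 0,"az": 5.2,"claw": 0},
    {"dx": -40,"dy": -2,"dz": 0,"ax": 0,"ay": 0,"az": 0,"claw": 0},
    {"dx": -48,"dy": -3,"dz": 0,"ax": 0,"ay": 0,"az": 0,"claw": 0},
    {"dx": -48,"dy": -3,"dz": 0,"ax": 0,"ay": 0,"az": 0,"claw": 0},
    {"dx": -48,"dy": -3,"dz": 0,"ax": 0,"ay": 0,"az": 0,"claw": 0},
    {"dx": -48,"dy": -3,"dz": 0,"ax": 0,"ay": 0,"az": 0,"claw": 0},
    {"dx": -42,"dy": -2,"dz": 0,"ax": 0,"ay": 0,"az": 0,"claw": 0}
  ]
}}

```text
t: 19.9
eef_pos: [0.5727, -0.0258, 0.1362]
tool_rot: [[-0.001, 1.0, -0.003], [1.0, 0.001, -0.001], [-0.001, -0.003, -1.0]]
wrist_force: [0.9, 0.3, -0.0]
width: 0.0392
```

{"api": "drive_tool", "payload": {
  "steps": [
    {"dx": -12,"dy": 0,"dz": 0,"ax": 0,"ay": 0,"az": 0,"claw": 0},
    {"dx": 0,"dy": 0,"dz": 0,"ax": 0,"ay": 0,"az": 0,"claw": 0},
    {"dx": 0,"dy": 0,"dz": 0,"ax": 0,"ay": 0,"az": 0,"claw": 0}
  ]
}}

```text
t: 20.2
eef_pos: [0.5742, -0.0332, 0.1368]
tool_rot: [[-0.003, 1.0, -0.002], [1.0, 0.003, 0.001], [0.001, -0.002, -1.0]]
wrist_force: [0.1, 1.1, -1.0]
width: 0.0389
```

```bash
python3 -c "
from h import *
plan(.578,-.0338,.021,90)
"
```

```text
t 20.2 w 0.0389 j7 89 F [ 0.1  1.1 -1. ] pos [ 0.5742 -0.0332  0.1368] | rotvec [-0.1 -0.1  0.2] then d(mm) [ -0.6   3.8 115.8]
```

{"api": "drive_tool", "payload": {
  "steps": [
    {"dx": 0,"dy": 3,"dz": 30,"ax": 0,"ay": 0,"az": 0,"claw": 0},
    {"dx": 0,"dy": 0,"dz": 35,"ax": 0,"ay": 0,"az": 0,"claw": 0},
    {"dx": 0,"dy": 0,"dz": 28,"ax": 0,"ay": 0,"az": 0,"claw": 0},
    {"dx": 0,"dy": 0,"dz": 14,"ax": 0,"ay": 0,"az": 0,"claw": 0},
    {"dx": 0,"dy": 0,"dz": 6,"ax": 0,"ay": 0,"az": 0,"claw": 0},
    {"dx": 0,"dy": 0,"dz": 3,"ax": 0,"ay": 0,"az": 0,"claw": 0},
    {"dx": 0,"dy": 0,"dz": 0,"ax": 0,"ay": 0,"az": 0,"claw": 0},
    {"dx": 0,"dy": 0,"dz": 0,"ax": 0,"ay": 0,"az": 0,"claw": 0}
  ]
}}

```text
t: 21.0
eef_pos: [0.5791, -0.0348, 0.0231]
tool_rot: [[-0.002, 1.0, 0.002], [1.0, 0.002, -0.0], [-0.0, 0.002, -1.0]]
wrist_force: [0.1, 0.5, -1.0]
width: 0.0389
```

{"api": "drive_tool", "payload": {
  "steps": [
    {"dx": 0,"dy": 0,"dz": 0,"ax": 0,"ay": 0,"az": 0,"claw": 0.58},
    {"dx": 0,"dy": 0,"dz": 0,"ax": 0,"ay": 0,"az": 0,"claw": 0.58},
    {"dx": 0,"dy": 0,"dz": 0,"ax": 0,"ay": 0,"az": 0,"claw": 0.58},
    {"dx": 0,"dy": 0,"dz": -15,"ax": 0,"ay": 0,"az": 0,"claw": 0.58},
    {"dx": 0,"dy": 0,"dz": -35,"ax": 0,"ay": 0,"az": 0,"claw": 0.58},
    {"dx": 0,"dy": 0,"dz": -35,"ax": 0,"ay": 0,"az": 0,"claw": 0.58},
    {"dx": 0,"dy": 0,"dz": -35,"ax": 0,"ay": 0,"az": 0,"claw": 0.58},
    {"dx": 0,"dy": 0,"dz": 0,"ax": 0,"ay": 0,"az": 0,"claw": 0.75}
  ]
}}

```text
t: 21.8
eef_pos: [0.5824, -0.0351, 0.1486]
tool_rot: [[-0.002, 1.0, 0.011], [1.0, 0.002, -0.0], [-0.0, 0.011, -1.0]]
wrist_force: [0.4, 0.3, 0.5]
width: 0.0624
```

{"api": "drive_tool", "payload": {
  "steps": [
    {"dx": 30,"dy": 0,"dz": 0,"ax": 0,"ay": 0,"az": 0,"claw": 0.75},
    {"dx": 48,"dy": 0,"dz": 0,"ax": 0,"ay": 0,"az": 0,"claw": 0.75},
    {"dx": 48,"dy": 0,"dz": 0,"ax": 0,"ay": 0,"az": 0,"claw": 0.75},
    {"dx": 48,"dy": 0,"dz": 0,"ax": 0,"ay": 0,"az": 0,"claw": 0.75},
    {"dx": 48,"dy": 0,"dz": 0,"ax": 0,"ay": 0,"az": 0,"claw": 0.75},
    {"dx": 48,"dy": 0,"dz": 0,"ax": 0,"ay": 0,"az": 0,"claw": 0.75},
    {"dx": 48,"dy": 0,"dz": 0,"ax": 0,"ay": 0,"az": 0,"claw": 0.75},
    {"dx": 48,"dy": 0,"dz": 0,"ax": 0,"ay": 0,"az": 0,"claw": 0.75}
  ]
}}

```text
t: 22.6
eef_pos: [0.5768, 0.3328, 0.1425]
tool_rot: [[-0.002, 1.0, 0.0], [1.0, 0.002, 0.0], [0.0, 0.0, -1.0]]
wrist_force: [1.0, 0.0, 0.0]
width: 0.0642
```

```bash
cat >> h.py <<'E'
def pot(d):
    W=cloud(d);X,Y,Z=[W[...,i] for i in range(3)]
    m=(Z>.066)&(Z<.088)&(np.hypot(X-.608,Y+.0038)<.082)
    n,L,st,_=cv2.connectedComponentsWithStats(m.astype(np.uint8))
    for i in range(1,n):
        if st[i,4]>50:
            P=W[L==i];r=cv2.minAreaRect((P[:,:2]*1000).astype(np.float32));print('in pot',st[i,4],'z',np.median(P[:,2]).round(4),np.round(r[0],1),np.round(r[1],1),round(r[2],1))
E
python3 -c "
from h import *
d=cap('top','t7.png');pot(d);heels(d)
plan(.576-.005,.3659,-.022,96.5)
plan(.468-.0036,.239+.0034,-.022,46.5)
"
```

```text
in pot 268 z 0.0769 [573.3 -34.1] [59.7 38.7] 0.2
obj 230 z 0.0391 xy [0.5742 0.3664] yaw 6.5 cost 3.430451398911346e-05
obj 257 z 0.039 xy [0.4678 0.2394] yaw -44.6 cost 6.802640773620741e-07
t 22.6 w 0.0639 j7 53 F [-0.2  9.5  1.3] pos [0.5736 0.3451 0.1427] | rotvec [ 0.  -0.5 -5.8] then d(mm) [ 20.9  -0.3 164.7]
t 22.6 w 0.0639 j7 53 F [-0.2  9.5  1.3] pos [0.5736 0.3451 0.1427] | rotvec [-0.2 -0.5 44.2] then d(mm) [-149.7   -8.5  164.7]
```

{"api": "drive_tool", "payload": {
  "steps": [
    {"dx": 0,"dy": 0,"dz": 0,"ax": 0,"ay": 0,"az": -6.2,"claw": 0.75},
    {"dx": 0,"dy": 0,"dz": 0,"ax": 0,"ay": 0,"az": 0,"claw": 0.75},
    {"dx": 0,"dy": 0,"dz": 0,"ax": 0,"ay": 0,"az": 0,"claw": 0.75}
  ]
}}

```text
t: 22.95
eef_pos: [0.5773, 0.3299, 0.142]
tool_rot: [[-0.107, 0.994, -0.0], [0.994, 0.107, -0.0], [-0.0, -0.0, -1.0]]
wrist_force: [-0.5, -0.4, -0.1]
width: 0.0642
```

```bash
python3 -c "
from h import *
plan(.571,.366,-.022,96.3)
"
```

```text
t 22.9 w 0.0642 j7 59 F [-0.5 -0.4 -0.1] pos [0.5773 0.3299 0.142 ] | rotvec [-0.   0.  -0.2] then d(mm) [ 36.5  -2.3 164. ]
```

{"api": "drive_tool", "payload": {
  "steps": [
    {"dx": 36,"dy": -2,"dz": 5,"ax": 0,"ay": 0,"az": 0,"claw": 0.75},
    {"dx": 0,"dy": 0,"dz": 40,"ax": 0,"ay": 0,"az": 0,"claw": 0.75},
    {"dx": 0,"dy": 0,"dz": 45,"ax": 0,"ay": 0,"az": 0,"claw": 0.75},
    {"dx": 0,"dy": 0,"dz": 40,"ax": 0,"ay": 0,"az": 0,"claw": 0.75},
    {"dx": 0,"dy": 0,"dz": 20,"ax": 0,"ay": 0,"az": 0,"claw": 0.75},
    {"dx": 0,"dy": 0,"dz": 9,"ax": 0,"ay": 0,"az": 0,"claw": 0.75},
    {"dx": 0,"dy": 0,"dz": 5,"ax": 0,"ay": 0,"az": 0,"claw": 0.75},
    {"dx": 0,"dy": 0,"dz": 0,"ax": 0,"ay": 0,"az": 0,"claw": 0.75}
  ]
}}

```text
t: 23.75
eef_pos: [0.5719, 0.3664, -0.0215]
tool_rot: [[-0.109, 0.994, 0.001], [0.994, 0.109, 0.0], [0.0, 0.001, -1.0]]
wrist_force: [-0.1, 0.5, 0.3]
width: 0.0642
```

{"api": "drive_tool", "payload": {
  "steps": [
    {"dx": 0,"dy": 0,"dz": 0,"ax": 0,"ay": 0,"az": 0,"claw": 0},
    {"dx": 0,"dy": 0,"dz": 0,"ax": 0,"ay": 0,"az": 0,"claw": 0},
    {"dx": 0,"dy": 0,"dz": 0,"ax": 0,"ay": 0,"az": 0,"claw": 0},
    {"dx": 0,"dy": 0,"dz": 0,"ax": 0,"ay": 0,"az": 0,"claw": 0},
    {"dx": 0,"dy": 0,"dz": 0,"ax": 0,"ay": 0,"az": 0,"claw": 0}
  ]
}}

```text
t: 24.25
eef_pos: [0.5726, 0.3676, -0.0201]
tool_rot: [[-0.11, 0.994, 0.003], [0.994, 0.11, 0.002], [0.001, 0.003, -1.0]]
wrist_force: [0.2, -0.9, 6.4]
width: 0.0387
```

{"api": "drive_tool", "payload": {
  "steps": [
    {"dx": 0,"dy": 0,"dz": -10,"ax": 0,"ay": 0,"az": 0,"claw": 0},
    {"dx": 0,"dy": 0,"dz": -30,"ax": 0,"ay": 0,"az": 0,"claw": 0},
    {"dx": 0,"dy": 0,"dz": -45,"ax": 0,"ay": 0,"az": 0,"claw": 0},
    {"dx": 0,"dy": 0,"dz": -45,"ax": 0,"ay": 0,"az": 0,"claw": 0},
    {"dx": 0,"dy": 0,"dz": -30,"ax": 0,"ay": 0,"az": 0,"claw": 0},
    {"dx": 0,"dy": 0,"dz": 0,"ax": 0,"ay": 0,"az": 0,"claw": 0}
  ]
}}

```text
t: 24.85
eef_pos: [0.5743, 0.369, 0.1448]
tool_rot: [[-0.11, 0.994, 0.009], [0.994, 0.11, 0.006], [0.005, 0.009, -1.0]]
wrist_force: [1.1, 0.1, -0.1]
width: 0.039
```

```bash
python3 -c "
from h import *
plan(.638,-.0338,.14,90)
"
```

```text
t 24.9 w 0.0390 j7 56 F [ 1.1  0.1 -0.1] pos [0.5743 0.369  0.1448] | rotvec [ 0.5 -0.3  6.3] then d(mm) [-402.8   63.7    4.8]
```

{"api": "drive_tool", "payload": {
  "steps": [
    {"dx": 0,"dy": 0,"dz": 0,"ax": 0,"ay": 0,"az": 6.2,"claw": 0},
    {"dx": -30,"dy": 6,"dz": 0,"ax": 0,"ay": 0,"az": 0,"claw": 0},
    {"dx": -46,"dy": 8,"dz": 0,"ax": 0,"ay": 0,"az": 0,"claw": 0},
    {"dx": -46,"dy": 8,"dz": 0,"ax": 0,"ay": 0,"az": 0,"claw": 0},
    {"dx": -46,"dy": 8,"dz": 0,"ax": 0,"ay": 0,"az": 0,"claw": 0},
    {"dx": -46,"dy": 8,"dz": 0,"ax": 0,"ay": 0,"az": 0,"claw": 0},
    {"dx": -46,"dy": 8,"dz": 0,"ax": 0,"ay": 0,"az": 0,"claw": 0},
    {"dx": -46,"dy": 8,"dz": 0,"ax": 0,"ay": 0,"az": 0,"claw": 0}
  ]
}}

```text
t: 25.65
eef_pos: [0.6249, 0.0588, 0.1371]
tool_rot: [[-0.003, 1.0, -0.002], [1.0, 0.003, -0.0], [-0.0, -0.002, -1.0]]
wrist_force: [0.4, 1.2, -0.5]
width: 0.0392
```

{"api": "drive_tool", "payload": {
  "steps": [
    {"dx": -46,"dy": 8,"dz": 0,"ax": 0,"ay": 0,"az": 0,"claw": 0},
    {"dx": -40,"dy": 3,"dz": 0,"ax": 0,"ay": 0,"az": 0,"claw": 0},
    {"dx": -8,"dy": 1,"dz": 0,"ax": 0,"ay": 0,"az": 0,"claw": 0},
    {"dx": 0,"dy": 0,"dz": 0,"ax": 0,"ay": 0,"az": 0,"claw": 0},
    {"dx": 0,"dy": 0,"dz": 0,"ax": 0,"ay": 0,"az": 0,"claw": 0}
  ]
}}

```text
t: 26.15
eef_pos: [0.6374, -0.0313, 0.1372]
tool_rot: [[-0.004, 1.0, -0.001], [1.0, 0.004, 0.002], [0.002, -0.001, -1.0]]
wrist_force: [-0.3, 1.2, -2.0]
width: 0.0388
```

```bash
python3 -c "
from h import *
plan(.638,-.0338,.021,90)
"
```

```text
t 26.1 w 0.0388 j7 88 F [-0.3  1.2 -2. ] pos [ 0.6374 -0.0313  0.1372] | rotvec [-0.1 -0.1  0.2] then d(mm) [ -2.5   0.6 116.2]
```

{"api": "drive_tool", "payload": {
  "steps": [
    {"dx": -1,"dy": 1,"dz": 30,"ax": 0,"ay": 0,"az": 0,"claw": 0},
    {"dx": 0,"dy": 0,"dz": 35,"ax": 0,"ay": 0,"az": 0,"claw": 0},
    {"dx": 0,"dy": 0,"dz": 28,"ax": 0,"ay": 0,"az": 0,"claw": 0},
    {"dx": 0,"dy": 0,"dz": 14,"ax": 0,"ay": 0,"az": 0,"claw": 0},
    {"dx": 0,"dy": 0,"dz": 6,"ax": 0,"ay": 0,"az": 0,"claw": 0},
    {"dx": 0,"dy": 0,"dz": 3,"ax": 0,"ay": 0,"az": 0,"claw": 0},
    {"dx": 0,"dy": 0,"dz": 0,"ax": 0,"ay": 0,"az": 0,"claw": 0},
    {"dx": 0,"dy": 0,"dz": 0,"ax": 0,"ay": 0,"az": 0,"claw": 0}
  ]
}}

```text
t: 26.95
eef_pos: [0.6402, -0.0341, 0.0232]
tool_rot: [[-0.002, 1.0, 0.002], [1.0, 0.002, -0.0], [-0.0, 0.002, -1.0]]
wrist_force: [0.6, 0.1, 0.4]
width: 0.0391
```

{"api": "drive_tool", "payload": {
  "steps": [
    {"dx": 0,"dy": 0,"dz": 0,"ax": 0,"ay": 0,"az": 0,"claw": 0.58},
    {"dx": 0,"dy": 0,"dz": 0,"ax": 0,"ay": 0,"az": 0,"claw": 0.58},
    {"dx": 0,"dy": 0,"dz": 0,"ax": 0,"ay": 0,"az": 0,"claw": 0.58},
    {"dx": 0,"dy": 0,"dz": -15,"ax": 0,"ay": 0,"az": 0,"claw": 0.58},
    {"dx": 0,"dy": 0,"dz": -35,"ax": 0,"ay": 0,"az": 0,"claw": 0.58},
    {"dx": 0,"dy": 0,"dz": -35,"ax": 0,"ay": 0,"az": 0,"claw": 0.58},
    {"dx": 0,"dy": 0,"dz": -35,"ax": 0,"ay": 0,"az": 0,"claw": 0.58},
    {"dx": 0,"dy": 0,"dz": 0,"ax": 0,"ay": 0,"az": 0,"claw": 0.75}
  ]
}}

```text
t: 27.75
eef_pos: [0.6437, -0.0343, 0.1493]
tool_rot: [[-0.002, 1.0, 0.011], [1.0, 0.002, -0.0], [-0.0, 0.011, -1.0]]
wrist_force: [0.4, -0.5, 0.3]
width: 0.0629
```

{"api": "drive_tool", "payload": {
  "steps": [
    {"dx": 40,"dy": -25,"dz": 0,"ax": 0,"ay": 0,"az": 0,"claw": 0.75},
    {"dx": 40,"dy": -25,"dz": 0,"ax": 0,"ay": 0,"az": 0,"claw": 0.75},
    {"dx": 40,"dy": -25,"dz": 0,"ax": 0,"ay": 0,"az": 0,"claw": 0.75},
    {"dx": 40,"dy": -25,"dz": 0,"ax": 0,"ay": 0,"az": 0,"claw": 0.75},
    {"dx": 40,"dy": -25,"dz": 0,"ax": 0,"ay": 0,"az": 0,"claw": 0.75},
    {"dx": 35,"dy": -25,"dz": 0,"ax": 0,"ay": 0,"az": 0,"claw": 0.75},
    {"dx": 25,"dy": -20,"dz": 0,"ax": 0,"ay": 0,"az": 0,"claw": 0.75},
    {"dx": 0,"dy": 0,"dz": 0,"ax": 0,"ay": 0,"az": 0,"claw": 0.75}
  ]
}}

```text
t: 28.55
eef_pos: [0.4648, 0.2305, 0.1425]
tool_rot: [[-0.011, 1.0, -0.001], [1.0, 0.011, 0.002], [0.002, -0.001, -1.0]]
wrist_force: [1.3, 0.6, -0.2]
width: 0.0642
```

{"api": "drive_tool", "payload": {
  "steps": [
    {"dx": 0,"dy": 0,"dz": 0,"ax": 0,"ay": 0,"az": 8,"claw": 0.75},
    {"dx": 0,"dy": 0,"dz": 0,"ax": 0,"ay": 0,"az": 8,"claw": 0.75},
    {"dx": 0,"dy": 0,"dz": 0,"ax": 0,"ay": 0,"az": 8,"claw": 0.75},
    {"dx": 0,"dy": 0,"dz": 0,"ax": 0,"ay": 0,"az": 8,"claw": 0.75},
    {"dx": 0,"dy": 0,"dz": 0,"ax": 0,"ay": 0,"az": 8,"claw": 0.75},
    {"dx": 0,"dy": 0,"dz": 0,"ax": 0,"ay": 0,"az": 3.5,"claw": 0.75},
    {"dx": 0,"dy": 0,"dz": 0,"ax": 0,"ay": 0,"az": 0,"claw": 0.75},
    {"dx": 0,"dy": 0,"dz": 0,"ax": 0,"ay": 0,"az": 0,"claw": 0.75}
  ]
}}

```text
t: 29.35
eef_pos: [0.4688, 0.2249, 0.1421]
tool_rot: [[0.686, 0.728, 0.0], [0.728, -0.686, -0.0], [0.0, 0.0, -1.0]]
wrist_force: [0.1, -0.3, -0.0]
width: 0.0641
```

```bash
python3 -c "
from h import *
d=cap('top','t8.png');pot(d);heels(d);print('side');heels(cap('side'))
plan(.468-.0036,.239+.0034,-.022,46.5)
"
```

```text
in pot 247 z 0.0768 [643.  -32.5] [60.6 36.1] 0.2
in pot 265 z 0.077 [573.3 -34. ] [59.2 38.7] 0.2
obj 71 z 0.0387 xy [0.4825 0.2291] yaw 45.5 cost 0.009857699443223594
side
obj 369 z 0.0387 xy [0.4694 0.2382] yaw -43.6 cost 8.427194288442948e-06
t 29.4 w 0.0642 j7 17 F [-0.4  0.1 -0.1] pos [0.4686 0.2251 0.142 ] | rotvec [ 0.  -0.   0.2] then d(mm) [  9.6 -15.  164. ]
```

{"api": "drive_tool", "payload": {
  "steps": [
    {"dx": 10,"dy": -14,"dz": 5,"ax": 0,"ay": 0,"az": 0,"claw": 0.75},
    {"dx": 0,"dy": 0,"dz": 40,"ax": 0,"ay": 0,"az": 0,"claw": 0.75},
    {"dx": 0,"dy": 0,"dz": 45,"ax": 0,"ay": 0,"az": 0,"claw": 0.75},
    {"dx": 0,"dy": 0,"dz": 40,"ax": 0,"ay": 0,"az": 0,"claw": 0.75},
    {"dx": 0,"dy": 0,"dz": 20,"ax": 0,"ay": 0,"az": 0,"claw": 0.75},
    {"dx": 0,"dy": 0,"dz": 9,"ax": 0,"ay": 0,"az": 0,"claw": 0.75},
    {"dx": 0,"dy": 0,"dz": 5,"ax": 0,"ay": 0,"az": 0,"claw": 0.75},
    {"dx": 0,"dy": 0,"dz": 0,"ax": 0,"ay": 0,"az": 0,"claw": 0.75}
  ]
}}

```text
t: 30.25
eef_pos: [0.4656, 0.2425, -0.0219]
tool_rot: [[0.686, 0.727, 0.0], [0.727, -0.686, 0.0], [0.001, 0.0, -1.0]]
wrist_force: [-0.3, -1.2, -0.0]
width: 0.0641
```

{"api": "drive_tool", "payload": {
  "steps": [
    {"dx": 0,"dy": 0,"dz": 0,"ax": 0,"ay": 0,"az": 0,"claw": 0},
    {"dx": 0,"dy": 0,"dz": 0,"ax": 0,"ay": 0,"az": 0,"claw": 0},
    {"dx": 0,"dy": 0,"dz": 0,"ax": 0,"ay": 0,"az": 0,"claw": 0},
    {"dx": 0,"dy": 0,"dz": 0,"ax": 0,"ay": 0,"az": 0,"claw": 0},
    {"dx": 0,"dy": 0,"dz": 0,"ax": 0,"ay": 0,"az": 0,"claw": 0}
  ]
}}

```text
t: 30.75
eef_pos: [0.4664, 0.243, -0.0207]
tool_rot: [[0.687, 0.727, 0.003], [0.727, -0.687, 0.001], [0.003, 0.001, -1.0]]
wrist_force: [0.4, 0.9, 6.5]
width: 0.0389
```

{"api": "drive_tool", "payload": {
  "steps": [
    {"dx": 0,"dy": 0,"dz": -10,"ax": 0,"ay": 0,"az": 0,"claw": 0},
    {"dx": 0,"dy": 0,"dz": -30,"ax": 0,"ay": 0,"az": 0,"claw": 0},
    {"dx": 0,"dy": 0,"dz": -45,"ax": 0,"ay": 0,"az": 0,"claw": 0},
    {"dx": 0,"dy": 0,"dz": -45,"ax": 0,"ay": 0,"az": 0,"claw": 0},
    {"dx": 0,"dy": 0,"dz": -35,"ax": 0,"ay": 0,"az": 0,"claw": 0},
    {"dx": 0,"dy": 0,"dz": 0,"ax": 0,"ay": 0,"az": 0,"claw": 0}
  ]
}}

```text
t: 31.35
eef_pos: [0.4687, 0.2443, 0.149]
tool_rot: [[0.687, 0.727, 0.009], [0.727, -0.687, 0.005], [0.01, 0.003, -1.0]]
wrist_force: [-0.2, -0.6, -0.5]
width: 0.0389
```

```bash
python3 -c "
from h import *
plan(.603,.0345,.14,90)
"
```

```text
t 31.4 w 0.0389 j7 14 F [-0.2 -0.6 -0.5] pos [0.4687 0.2443 0.149 ] | rotvec [  0.4  -0.5 -43.4] then d(mm) [-209.8  134.3    9. ]
```

{"api": "drive_tool", "payload": {
  "steps": [
    {"dx": 0,"dy": 0,"dz": 0,"ax": 0,"ay": 0,"az": -8,"claw": 0},
    {"dx": 0,"dy": 0,"dz": 0,"ax": 0,"ay": 0,"az": -8,"claw": 0},
    {"dx": 0,"dy": 0,"dz": 0,"ax": 0,"ay": 0,"az": -8,"claw": 0},
    {"dx": 0,"dy": 0,"dz": 0,"ax": 0,"ay": 0,"az": -8,"claw": 0},
    {"dx": 0,"dy": 0,"dz": 0,"ax": 0,"ay": 0,"az": -8,"claw": 0},
    {"dx": 0,"dy": 0,"dz": 0,"ax": 0,"ay": 0,"az": -3.4,"claw": 0},
    {"dx": 0,"dy": 0,"dz": 0,"ax": 0,"ay": 0,"az": 0,"claw": 0}
  ]
}}

```text
t: 32.05
eef_pos: [0.4644, 0.2417, 0.1424]
tool_rot: [[-0.001, 1.0, -0.001], [1.0, 0.001, -0.001], [-0.001, -0.001, -1.0]]
wrist_force: [-0.4, -0.5, -1.4]
width: 0.0389
```

{"api": "drive_tool", "payload": {
  "steps": [
    {"dx": -20,"dy": 14,"dz": 0,"ax": 0,"ay": 0,"az": 0,"claw": 0},
    {"dx": -35,"dy": 22,"dz": 0,"ax": 0,"ay": 0,"az": 0,"claw": 0},
    {"dx": -38,"dy": 25,"dz": 0,"ax": 0,"ay": 0,"az": 0,"claw": 0},
    {"dx": -38,"dy": 25,"dz": 0,"ax": 0,"ay": 0,"az": 0,"claw": 0},
    {"dx": -38,"dy": 25,"dz": 0,"ax": 0,"ay": 0,"az": 0,"claw": 0},
    {"dx": -28,"dy": 18,"dz": 0,"ax": 0,"ay": 0,"az": 0,"claw": 0},
    {"dx": -10,"dy": 6,"dz": 0,"ax": 0,"ay": 0,"az": 0,"claw": 0},
    {"dx": 0,"dy": 0,"dz": 0,"ax": 0,"ay": 0,"az": 0,"claw": 0}
  ]
}}

```text
t: 32.85
eef_pos: [0.6004, 0.0329, 0.1423]
tool_rot: [[0.005, 1.0, -0.001], [1.0, -0.005, -0.001], [-0.001, -0.001, -1.0]]
wrist_force: [-0.3, -0.1, -1.3]
width: 0.0391
```

```bash
python3 -c "
from h import *
plan(.603,.0345,.021,90)
"
```

```text
t 32.9 w 0.0391 j7 81 F [-0.3 -0.1 -1.3] pos [0.6004 0.0329 0.1423] | rotvec [-0.   0.  -0.3] then d(mm) [  1.6   2.6 121.3]
```

{"api": "drive_tool", "payload": {
  "steps": [
    {"dx": 1,"dy": 3,"dz": 30,"ax": 0,"ay": 0,"az": 0,"claw": 0},
    {"dx": 0,"dy": 0,"dz": 35,"ax": 0,"ay": 0,"az": 0,"claw": 0},
    {"dx": 0,"dy": 0,"dz": 32,"ax": 0,"ay": 0,"az": 0,"claw": 0},
    {"dx": 0,"dy": 0,"dz": 14,"ax": 0,"ay": 0,"az": 0,"claw": 0},
    {"dx": 0,"dy": 0,"dz": 6,"ax": 0,"ay": 0,"az": 0,"claw": 0},
    {"dx": 0,"dy": 0,"dz": 3,"ax": 0,"ay": 0,"az": 0,"claw": 0},
    {"dx": 0,"dy": 0,"dz": 0,"ax": 0,"ay": 0,"az": 0,"claw": 0},
    {"dx": 0,"dy": 0,"dz": 0,"ax": 0,"ay": 0,"az": 0,"claw": 0}
  ]
}}

```text
t: 33.65
eef_pos: [0.6044, 0.0366, 0.0243]
tool_rot: [[-0.001, 1.0, 0.002], [1.0, 0.001, 0.0], [0.0, 0.002, -1.0]]
wrist_force: [-0.2, -0.5, -1.3]
width: 0.0387
```

{"api": "drive_tool", "payload": {
  "steps": [
    {"dx": 0,"dy": 0,"dz": 0,"ax": 0,"ay": 0,"az": 0,"claw": 0.58},
    {"dx": 0,"dy": 0,"dz": 0,"ax": 0,"ay": 0,"az": 0,"claw": 0.58},
    {"dx": 0,"dy": 0,"dz": 0,"ax": 0,"ay": 0,"az": 0,"claw": 0.58},
    {"dx": 0,"dy": 0,"dz": -15,"ax": 0,"ay": 0,"az": 0,"claw": 0.58},
    {"dx": 0,"dy": 0,"dz": -35,"ax": 0,"ay": 0,"az": 0,"claw": 0.58},
    {"dx": 0,"dy": 0,"dz": -35,"ax": 0,"ay": 0,"az": 0,"claw": 0.58},
    {"dx": 0,"dy": 0,"dz": -35,"ax": 0,"ay": 0,"az": 0,"claw": 0.58},
    {"dx": 0,"dy": 0,"dz": 0,"ax": 0,"ay": 0,"az": 0,"claw": 0.9}
  ]
}}

```text
t: 34.45
eef_pos: [0.6078, 0.0368, 0.1499]
tool_rot: [[-0.001, 1.0, 0.011], [1.0, 0.001, 0.001], [0.001, 0.011, -1.0]]
wrist_force: [-0.3, 0.1, -0.4]
width: 0.0624
```

{"api": "drive_tool", "payload": {
  "steps": [
    {"dx": -20,"dy": -20,"dz": 0,"ax": 0,"ay": 0,"az": 0,"claw": 0.9},
    {"dx": -38,"dy": -30,"dz": 0,"ax": 0,"ay": 0,"az": 0,"claw": 0.9},
    {"dx": -38,"dy": -30,"dz": 0,"ax": 0,"ay": 0,"az": 0,"claw": 0.9},
    {"dx": -38,"dy": -30,"dz": 0,"ax": 0,"ay": 0,"az": 0,"claw": 0.9},
    {"dx": -38,"dy": -30,"dz": 0,"ax": 0,"ay": 0,"az": 0,"claw": 0.9},
    {"dx": -38,"dy": -28,"dz": 0,"ax": 0,"ay": 0,"az": 0,"claw": 0.9},
    {"dx": -35,"dy": -24,"dz": 0,"ax": 0,"ay": 0,"az": 0,"claw": 0.9},
    {"dx": -20,"dy": -10,"dz": 0,"ax": 0,"ay": 0,"az": 0,"claw": 0.9}
  ]
}}

```text
t: 35.25
eef_pos: [0.3984, -0.2318, 0.1434]
tool_rot: [[0.004, 1.0, -0.0], [1.0, -0.004, -0.001], [-0.001, -0.0, -1.0]]
wrist_force: [1.1, -0.2, -0.1]
width: 0.0768
```

```bash
cat >> h.py <<'E'
def lidpos(d,c=(.4,-.23),zg=(.040,.06)):
    W=cloud(d);X,Y,Z=[W[...,i] for i in range(3)]
    m=(Z>zg[0])&(Z<zg[1])&(np.hypot(X-c[0],Y-c[1])<.03);print('grip',m.sum(),W[m].mean(0).round(4))
    z0=zg[0]-.034
    m=(Z>z0)&(Z<z0+.016)&(np.hypot(X-c[0],Y-c[1])<.12);P=W[m];print('plate',m.sum(),cv2.minEnclosingCircle(P[:,:2].astype(np.float32)),np.median(P[:,2]))
E
python3 -c "
from h import *
d=cap('top','t9.png');pot(d);s=cap('side');heels(d);lidpos(d);lidpos(s)
plan(.4,-.23,-.013,76.8)
i=d['image'];cv2.imwrite('pics/b9.png',cv2.resize(np.hstack([i[130:300,180:380],s['image'][90:260,170:370]]),None,fx=2,fy=2)[:,:,::-1])
"
```

```text
in pot 249 z 0.0771 [642.9 -32.5] [60.8 36.2] 0.3
in pot 255 z 0.077 [608.2  37.5] [60.3 38.8] 0.4
in pot 264 z 0.0773 [573.2 -34.1] [59.7 38.8] 0.3
grip 3 [ 0.3906 -0.225   0.0476]
plate 2590 ((0.40417638421058655, -0.22738488018512726), 0.11507598310709) 0.014056543684743628
grip 48 [ 0.4038 -0.2269  0.0458]
plate 1796 ((0.4055796265602112, -0.23020322620868683), 0.10431071370840073) 0.013688623929075439
t 35.4 w 0.0768 j7 117 F [ 0.9 -0.4  0.4] pos [ 0.3993 -0.2324  0.1435] | rotvec [ 0.   0.1 12.8] then d(mm) [  2.5   0.2 156.5]
```

View pics/b9.png

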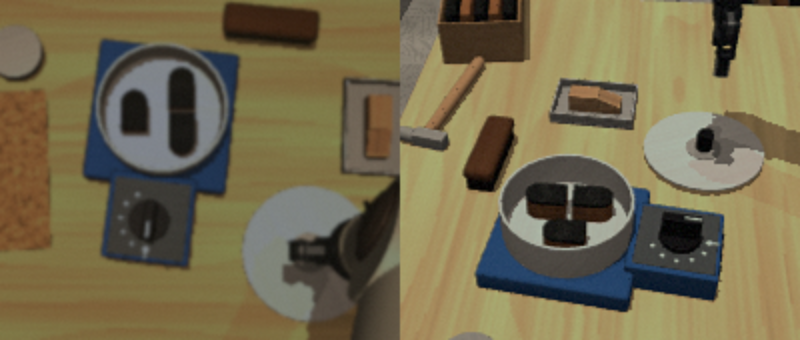

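Picture 10: three blocks flat in the pot (left view: 134,111; 182,85; 182,133), wedge in the tray, lid grip at (705,140). I re-grip the lid at the pose where I let it go.

{"api": "drive_tool", "payload": {
  "steps": [
    {"dx": 0,"dy": 0,"dz": 0,"ax": 0,"ay": 0,"az": 6.4,"claw": 1},
    {"dx": 0,"dy": 0,"dz": 0,"ax": 0,"ay": 0,"az": 6.4,"claw": 1},
    {"dx": 0,"dy": 0,"dz": 30,"ax": 0,"ay": 0,"az": 0,"claw": 1},
    {"dx": 0,"dy": 0,"dz": 40,"ax": 0,"ay": 0,"az": 0,"claw": 1},
    {"dx": 0,"dy": 0,"dz": 20,"ax": 0,"ay": 0,"az": 0,"claw": 1},
    {"dx": 0,"dy": 0,"dz": 0,"ax": 0,"ay": 0,"az": 0,"claw": 1},
    {"dx": 0,"dy": 0,"dz": 0,"ax": 0,"ay": 0,"az": 0,"claw": 1}
  ]
}}

```text
t: 36.05
eef_pos: [0.402, -0.2282, 0.0532]
tool_rot: [[0.22, 0.976, -0.0], [0.976, -0.22, 0.0], [0.0, -0.0, -1.0]]
wrist_force: [0.4, 0.3, 0.0]
width: 0.0853
```

```bash
python3 -c "
from h import *
plan(.3995,-.2301,-.0132,76.8)
"
```

```text
t 36.0 w 0.0853 j7 105 F [0.4 0.3 0. ] pos [ 0.402  -0.2282  0.0532] | rotvec [-0.  -0.   0.5] then d(mm) [-2.4 -2.  66.4]
```

{"api": "drive_tool", "payload": {
  "steps": [
    {"dx": -2,"dy": -2,"dz": 15,"ax": 0,"ay": 0,"az": 0.5,"claw": 1},
    {"dx": 0,"dy": 0,"dz": 25,"ax": 0,"ay": 0,"az": 0,"claw": 1},
    {"dx": 0,"dy": 0,"dz": 15,"ax": 0,"ay": 0,"az": 0,"claw": 1},
    {"dx": 0,"dy": 0,"dz": 7,"ax": 0,"ay": 0,"az": 0,"claw": 1},
    {"dx": 0,"dy": 0,"dz": 3,"ax": 0,"ay": 0,"az": 0,"claw": 1},
    {"dx": 0,"dy": 0,"dz": 0,"ax": 0,"ay": 0,"az": 0,"claw": 1},
    {"dx": 0,"dy": 0,"dz": 0,"ax": 0,"ay": 0,"az": 0,"claw": 1}
  ]
}}

```text
t: 36.75
eef_pos: [0.3999, -0.2307, -0.0113]
tool_rot: [[0.229, 0.973, 0.002], [0.973, -0.229, -0.001], [-0.0, 0.002, -1.0]]
wrist_force: [-0.2, 0.0, -0.8]
width: 0.0853
```

{"api": "drive_tool", "payload": {
  "steps": [
    {"dx": 0,"dy": 0,"dz": 0,"ax": 0,"ay": 0,"az": 0,"claw": 0},
    {"dx": 0,"dy": 0,"dz": 0,"ax": 0,"ay": 0,"az": 0,"claw": 0},
    {"dx": 0,"dy": 0,"dz": 0,"ax": 0,"ay": 0,"az": 0,"claw": 0},
    {"dx": 0,"dy": 0,"dz": 0,"ax": 0,"ay": 0,"az": 0,"claw": 0},
    {"dx": 0,"dy": 0,"dz": 0,"ax": 0,"ay": 0,"az": 0,"claw": 0},
    {"dx": 0,"dy": 0,"dz": 0,"ax": 0,"ay": 0,"az": 0,"claw": 0}
  ]
}}

```text
t: 37.35
eef_pos: [0.3991, -0.2303, -0.0118]
tool_rot: [[0.23, 0.973, 0.0], [0.973, -0.23, 0.0], [0.0, 0.0, -1.0]]
wrist_force: [-1.0, 0.2, 5.6]
width: 0.0264
```

{"api": "drive_tool", "payload": {
  "steps": [
    {"dx": 0,"dy": 0,"dz": -10,"ax": 0,"ay": 0,"az": 0,"claw": 0},
    {"dx": 0,"dy": 0,"dz": -35,"ax": 0,"ay": 0,"az": 0,"claw": 0},
    {"dx": 0,"dy": 0,"dz": -45,"ax": 0,"ay": 0,"az": 0,"claw": 0},
    {"dx": 0,"dy": 0,"dz": -45,"ax": 0,"ay": 0,"az": 0,"claw": 0},
    {"dx": 0,"dy": 0,"dz": -40,"ax": 0,"ay": 0,"az": 0,"claw": 0},
    {"dx": 0,"dy": 0,"dz": 0,"ax": 0,"ay": 0,"az": 0,"claw": 0},
    {"dx": 0,"dy": 0,"dz": 0,"ax": 0,"ay": 0,"az": 0,"claw": 0}
  ]
}}

```text
t: 38.05
eef_pos: [0.399, -0.2303, 0.1635]
tool_rot: [[0.229, 0.973, 0.001], [0.973, -0.229, -0.001], [-0.0, 0.001, -1.0]]
wrist_force: [-0.4, -0.7, -4.5]
width: 0.0259
```

```bash
python3 -c "
from h import *
plan(.6073,-.0038,.12,76.8)
"
```

```text
t 38.0 w 0.0259 j7 104 F [-0.4 -0.7 -4.5] pos [ 0.399  -0.2303  0.1635] | rotvec [ 0.1  0.  -0.1] then d(mm) [268.1 151.1  43.5]
```

{"api": "drive_tool", "payload": {
  "steps": [
    {"dx": 16,"dy": 9,"dz": 0,"ax": 0,"ay": 0,"az": 0,"claw": 0},
    {"dx": 36,"dy": 20,"dz": 0,"ax": 0,"ay": 0,"az": 0,"claw": 0},
    {"dx": 42,"dy": 24,"dz": 0,"ax": 0,"ay": 0,"az": 0,"claw": 0},
    {"dx": 42,"dy": 24,"dz": 0,"ax": 0,"ay": 0,"az": 0,"claw": 0},
    {"dx": 42,"dy": 24,"dz": 0,"ax": 0,"ay": 0,"az": 0,"claw": 0},
    {"dx": 42,"dy": 24,"dz": 0,"ax": 0,"ay": 0,"az": 0,"claw": 0},
    {"dx": 34,"dy": 19,"dz": 0,"ax": 0,"ay": 0,"az": 0,"claw": 0},
    {"dx": 14,"dy": 7,"dz": 0,"ax": 0,"ay": 0,"az": 0,"claw": 0}
  ]
}}

```text
t: 38.85
eef_pos: [0.6076, 0.0014, 0.1596]
tool_rot: [[0.224, 0.975, -0.004], [0.975, -0.224, 0.003], [0.002, -0.004, -1.0]]
wrist_force: [-1.3, 0.1, -4.7]
width: 0.0263
```

{"api": "drive_tool", "payload": {
  "steps": [
    {"dx": 0,"dy": 0,"dz": 20,"ax": 0,"ay": 0,"az": 0,"claw": 0},
    {"dx": 0,"dy": 0,"dz": 20,"ax": 0,"ay": 0,"az": 0,"claw": 0},
    {"dx": 0,"dy": 0,"dz": 15,"ax": 0,"ay": 0,"az": 0,"claw": 0},
    {"dx": 0,"dy": 0,"dz": 0,"ax": 0,"ay": 0,"az": 0,"claw": 0},
    {"dx": 0,"dy": 0,"dz": 0,"ax": 0,"ay": 0,"az": 0,"claw": 0},
    {"dx": 0,"dy": 0,"dz": 0,"ax": 0,"ay": 0,"az": 0,"claw": 0}
  ]
}}

```text
t: 39.45
eef_pos: [0.6081, -0.0043, 0.1086]
tool_rot: [[0.23, 0.973, 0.001], [0.973, -0.23, 0.0], [0.0, 0.001, -1.0]]
wrist_force: [-0.1, 0.1, -3.1]
width: 0.0263
```

```bash
python3 -c "
from h import *
plan(.6073,-.0038,.0752,76.8)
d=cap('top');np.set_printoptions(precision=4,suppress=True)
W=cloud(d);X,Y,Z=[W[...,i] for i in range(3)];r=np.hypot(X-.608,Y+.004)
m=(Z>.112)&(Z<.145)&(r<.12)&(X>.5);P=W[m];print(len(P),cv2.minEnclosingCircle(P[:,:2].astype(np.float32)),P.mean(0))
A=np.c_[P[:,:2],np.ones(len(P))];print(np.linalg.lstsq(A,P[:,2],rcond=None)[0])
d=cap('side');W=cloud(d);X,Y,Z=[W[...,i] for i in range(3)];r=np.hypot(X-.608,Y+.004)
m=(Z>.115)&(Z<.135)&(r<.12)&(r>.02);P=W[m];print(len(P),cv2.minEnclosingCircle(P[:,:2].astype(np.float32)),np.median(P[:,2]))
"
```

```text
t 39.5 w 0.0263 j7 72 F [-0.1  0.1 -3.1] pos [ 0.6081 -0.0043  0.1086] | rotvec [ 0.1 -0.  -0.1] then d(mm) [ 0.3 -0.9 33.4]
689 ((0.609376072883606, -0.0031224656850099564), 0.10177318006753922) [0.604  0.0425 0.1344]
[ 0.0005 -0.0022  0.1342]
1748 ((0.6119771599769592, -0.004589805379509926), 0.10302067548036575) 0.13389352717801284
```

{"api": "drive_tool", "payload": {
  "steps": [
    {"dx": 0,"dy": -1,"dz": 8,"ax": 0,"ay": 0,"az": 0,"claw": 0},
    {"dx": 0,"dy": 0,"dz": 8,"ax": 0,"ay": 0,"az": 0,"claw": 0},
    {"dx": 0,"dy": 0,"dz": 7,"ax": 0,"ay": 0,"az": 0,"claw": 0},
    {"dx": 0,"dy": 0,"dz": 5,"ax": 0,"ay": 0,"az": 0,"claw": 0},
    {"dx": 0,"dy": 0,"dz": 3,"ax": 0,"ay": 0,"az": 0,"claw": 0},
    {"dx": 0,"dy": 0,"dz": 1,"ax": 0,"ay": 0,"az": 0,"claw": 0},
    {"dx": 0,"dy": 0,"dz": 0,"ax": 0,"ay": 0,"az": 0,"claw": 0},
    {"dx": 0,"dy": 0,"dz": 0,"ax": 0,"ay": 0,"az": 0,"claw": 0}
  ]
}}

```text
t: 40.35
eef_pos: [0.6068, -0.0038, 0.076]
tool_rot: [[0.229, 0.973, 0.001], [0.973, -0.229, 0.0], [0.0, 0.001, -1.0]]
wrist_force: [0.2, -0.3, -3.0]
width: 0.0264
```

{"api": "drive_tool", "payload": {
  "steps": [
    {"dx": 0,"dy": 0,"dz": 2,"ax": 0,"ay": 0,"az": 0,"claw": 0},
    {"dx": 0,"dy": 0,"dz": 0,"ax": 0,"ay": 0,"az": 0,"claw": 0},
    {"dx": 0,"dy": 0,"dz": 0,"ax": 0,"ay": 0,"az": 0,"claw": 0}
  ]
}}

```text
t: 40.65
eef_pos: [0.6071, -0.0039, 0.0753]
tool_rot: [[0.23, 0.973, 0.001], [0.973, -0.23, -0.0], [0.0, 0.001, -1.0]]
wrist_force: [-2.7, -0.2, 5.5]
width: 0.0263
```

{"api": "drive_tool", "payload": {
  "steps": [
    {"dx": 0,"dy": 0,"dz": 0,"ax": 0,"ay": 0,"az": 0,"claw": 0.6},
    {"dx": 0,"dy": 0,"dz": 0,"ax": 0,"ay": 0,"az": 0,"claw": 0.6},
    {"dx": 0,"dy": 0,"dz": 0,"ax": 0,"ay": 0,"az": 0,"claw": 0.6},
    {"dx": 0,"dy": 0,"dz": -10,"ax": 0,"ay": 0,"az": 0,"claw": 0.6},
    {"dx": 0,"dy": 0,"dz": -30,"ax": 0,"ay": 0,"az": 0,"claw": 0.6},
    {"dx": 0,"dy": 0,"dz": -30,"ax": 0,"ay": 0,"az": 0,"claw": 0.6},
    {"dx": 0,"dy": 0,"dz": -15,"ax": 0,"ay": 0,"az": -6.9,"claw": 0.6},
    {"dx": 0,"dy": 0,"dz": 0,"ax": 0,"ay": 0,"az": 0,"claw": 0.6}
  ]
}}

```text
t: 41.45
eef_pos: [0.609, -0.0038, 0.1625]
tool_rot: [[0.11, 0.994, 0.006], [0.994, -0.11, 0.0], [0.001, 0.006, -1.0]]
wrist_force: [0.2, -0.3, -0.5]
width: 0.0514
```

{"api": "drive_tool", "payload": {
  "steps": [
    {"dx": 0,"dy": -25,"dz": 0,"ax": 0,"ay": 0,"az": 0,"claw": 0.6},
    {"dx": 0,"dy": -35,"dz": 0,"ax": 0,"ay": 0,"az": 0,"claw": 0.6},
    {"dx": 0,"dy": -40,"dz": 0,"ax": 0,"ay": 0,"az": 0,"claw": 0.6},
    {"dx": 0,"dy": -40,"dz": 0,"ax": 0,"ay": 0,"az": 0,"claw": 0.6},
    {"dx": 0,"dy": -18,"dz": 0,"ax": 0,"ay": 0,"az": 0,"claw": 0.6},
    {"dx": 0,"dy": 0,"dz": 0,"ax": 0,"ay": 0,"az": 0,"claw": 0.6},
    {"dx": 0,"dy": 0,"dz": 0,"ax": 0,"ay": 0,"az": 0,"claw": 0.6}
  ]
}}

```text
t: 42.15
eef_pos: [0.4499, 0.0136, 0.1588]
tool_rot: [[0.113, 0.994, 0.001], [0.994, -0.113, 0.0], [0.0, 0.001, -1.0]]
wrist_force: [0.6, 0.2, 0.8]
width: 0.0511
```

```bash
cat >> h.py <<'E'
def lidcheck():
    for n in ('top','side'):
        d=cap(n);W=cloud(d);X,Y,Z=[W[...,i] for i in range(3)];r=np.hypot(X-.608,Y+.004)
        m=(Z>.09)&(Z<.112)&(r<.115)&(r>.02);P=W[m].astype(np.float64)
        m2=(Z>.125)&(Z<.14)&(r<.03)
        for _ in range(2):
            A=np.c_[P[:,:2]-[.608,-.004],np.ones(len(P))];c=np.linalg.lstsq(A,P[:,2],rcond=None)[0];P=P[abs(A@c-P[:,2])<.004]
        print(n,len(P),'circle',cv2.minEnclosingCircle(P[:,:2].astype(np.float32)),'plane',c.round(4),'grip',W[m2].mean(0).round(4))
    return d
E
python3 -c "
from h import *
d=lidcheck()
plan(.446,.0145,.030,83.7)
cv2.imwrite('pics/s10.png',cv2.resize(d['image'][110:270,190:390],None,fx=3.5,fy=3.5)[:,:,::-1])
"
```

```text
top 2482 circle ((0.6089887619018555, -0.0029355958104133606), 0.10191744565963745) plane [-0.0024 -0.0002  0.1011] grip [ 0.6071 -0.0024  0.1342]
side 2727 circle ((0.6102803945541382, -0.00455231498926878), 0.10346542298793793) plane [0.0014 0.0005 0.1009] grip [ 6.102e-01 -3.000e-04  1.328e-01]
t 42.2 w 0.0511 j7 77 F [-0.6  0.1  0.4] pos [0.4508 0.0136 0.1588] | rotvec [ 0.  -0.  -0.1] then d(mm) [  0.4  -4.8 128.8]
```

View pics/s10.png

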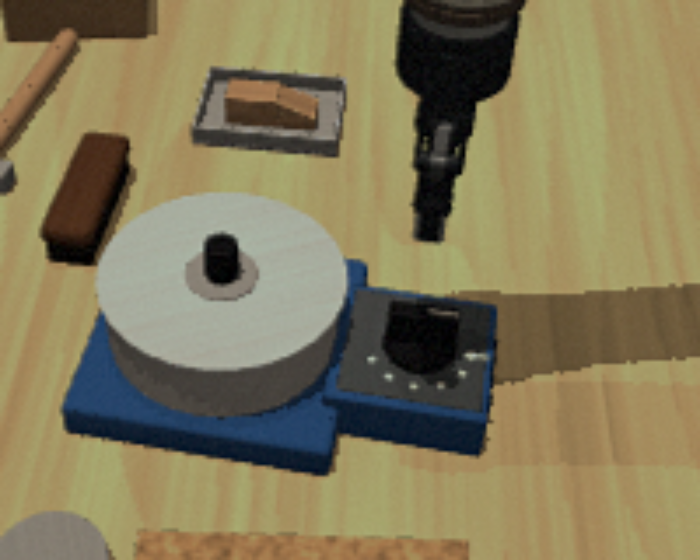

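Picture 11: the lid is seated level (plate 0.101, tilt about 0.002) and the selector pointer is at off. Now the knob.

{"api": "drive_tool", "payload": {
  "steps": [
    {"dx": 0,"dy": -4,"dz": 30,"ax": 0,"ay": 0,"az": 0,"claw": 0.6},
    {"dx": 0,"dy": 0,"dz": 40,"ax": 0,"ay": 0,"az": 0,"claw": 0.6},
    {"dx": 0,"dy": 0,"dz": 30,"ax": 0,"ay": 0,"az": 0,"claw": 0.6},
    {"dx": 0,"dy": 0,"dz": 15,"ax": 0,"ay": 0,"az": 0,"claw": 0.6},
    {"dx": 0,"dy": 0,"dz": 8,"ax": 0,"ay": 0,"az": 0,"claw": 0.6},
    {"dx": 0,"dy": 0,"dz": 4,"ax": 0,"ay": 0,"az": 0,"claw": 0.6},
    {"dx": 0,"dy": 0,"dz": 0,"ax": 0,"ay": 0,"az": 0,"claw": 0.6},
    {"dx": 0,"dy": 0,"dz": 0,"ax": 0,"ay": 0,"az": 0,"claw": 0.6}
  ]
}}

```text
t: 43.05
eef_pos: [0.4465, 0.0141, 0.0325]
tool_rot: [[0.111, 0.994, 0.002], [0.994, -0.111, 0.0], [0.0, 0.001, -1.0]]
wrist_force: [1.2, -0.5, 0.5]
width: 0.0512
```

{"api": "drive_tool", "payload": {
  "steps": [
    {"dx": 0,"dy": 0,"dz": 0,"ax": 0,"ay": 0,"az": 0,"claw": 0},
    {"dx": 0,"dy": 0,"dz": 0,"ax": 0,"ay": 0,"az": 0,"claw": 0},
    {"dx": 0,"dy": 0,"dz": 0,"ax": 0,"ay": 0,"az": 0,"claw": 0},
    {"dx": 0,"dy": 0,"dz": 0,"ax": 0,"ay": 0,"az": 0,"claw": 0},
    {"dx": 0,"dy": 0,"dz": 0,"ax": 0,"ay": 0,"az": 0,"claw": 0}
  ]
}}

```text
t: 43.55
eef_pos: [0.446, 0.0132, 0.0327]
tool_rot: [[0.112, 0.994, 0.001], [0.994, -0.112, -0.001], [-0.001, 0.001, -1.0]]
wrist_force: [-1.1, -2.9, 6.3]
width: 0.015
```

```bash
python3 -c "
from h import *
plan(.446,.0145,.030,83.7);print(robot.observe()['moment'])
"
```

```text
t 43.5 w 0.0150 j7 74 F [-1.1 -2.9  6.3] pos [0.446  0.0132 0.0327] | rotvec [ 0.1  0.  -0.1] then d(mm) [ 1.3 -0.1  2.7]
[-0.43440059  0.29738986  0.07676024]
```

Gripped (15 mm). Turn clockwise by +90° about tool z, 11 rows of 8° plus 2°.

{"api": "drive_tool", "payload": {
  "steps": [
    {"dx": 0,"dy": 0,"dz": 0,"ax": 0,"ay": 0,"az": 8,"claw": 0},
    {"dx": 0,"dy": 0,"dz": 0,"ax": 0,"ay": 0,"az": 8,"claw": 0},
    {"dx": 0,"dy": 0,"dz": 0,"ax": 0,"ay": 0,"az": 8,"claw": 0},
    {"dx": 0,"dy": 0,"dz": 0,"ax": 0,"ay": 0,"az": 8,"claw": 0},
    {"dx": 0,"dy": 0,"dz": 0,"ax": 0,"ay": 0,"az": 8,"claw": 0},
    {"dx": 0,"dy": 0,"dz": 0,"ax": 0,"ay": 0,"az": 8,"claw": 0},
    {"dx": 0,"dy": 0,"dz": 0,"ax": 0,"ay": 0,"az": 0,"claw": 0}
  ]
}}

```text
t: 44.25
eef_pos: [0.446, 0.013, 0.0327]
tool_rot: [[0.816, 0.578, 0.001], [0.578, -0.816, -0.001], [0.0, 0.002, -1.0]]
wrist_force: [-1.6, -3.6, 6.2]
width: 0.0149
```

```bash
python3 -c "
from h import *
plan(.446,.0140,.033,-6.3);print(robot.observe()['moment'])
"
```

```text
t 44.2 w 0.0149 j7 33 F [-1.6 -3.6  6.2] pos [0.446  0.013  0.0327] | rotvec [ 0.1 -0.1 41.6] then d(mm) [-0.2 -1.  -0.3]
[-0.70074124  0.26243238 -0.01108422]
```

{"api": "drive_tool", "payload": {
  "steps": [
    {"dx": 0,"dy": 0,"dz": 0,"ax": 0,"ay": 0,"az": 8,"claw": 0},
    {"dx": 0,"dy": 0,"dz": 0,"ax": 0,"ay": 0,"az": 8,"claw": 0},
    {"dx": 0,"dy": 0,"dz": 0,"ax": 0,"ay": 0,"az": 8,"claw": 0},
    {"dx": 0,"dy": 0,"dz": 0,"ax": 0,"ay": 0,"az": 8,"claw": 0},
    {"dx": 0,"dy": 0,"dz": 0,"ax": 0,"ay": 0,"az": 8,"claw": 0},
    {"dx": 0,"dy": 0,"dz": 0,"ax": 0,"ay": 0,"az": 2,"claw": 0},
    {"dx": 0,"dy": 0,"dz": 0,"ax": 0,"ay": 0,"az": 0,"claw": 0},
    {"dx": 0,"dy": 0,"dz": 0,"ax": 0,"ay": 0,"az": 0,"claw": 0}
  ]
}}

```text
t: 45.05
eef_pos: [0.4458, 0.0128, 0.0326]
tool_rot: [[0.994, -0.112, 0.001], [-0.112, -0.994, -0.001], [0.001, 0.001, -1.0]]
wrist_force: [-1.8, -3.3, 7.0]
width: 0.0151
```

```bash
python3 -c "
from h import *
plan(.446,.0140,.033,-6.3);print(robot.observe()['moment'])
"
```

```text
t 45.0 w 0.0151 j7 -3 F [-1.8 -3.3  7. ] pos [0.4458 0.0128 0.0326] | rotvec [ 0.  -0.1 -0.2] then d(mm) [ 0.1 -1.2 -0.4]
[-0.84990228  0.37238753 -0.1291378 ]
```

Release narrowly, rise and move clear towards the robot's left.

{"api": "drive_tool", "payload": {
  "steps": [
    {"dx": 0,"dy": 0,"dz": 0,"ax": 0,"ay": 0,"az": 0,"claw": 0.45},
    {"dx": 0,"dy": 0,"dz": 0,"ax": 0,"ay": 0,"az": 0,"claw": 0.45},
    {"dx": 0,"dy": 0,"dz": 0,"ax": 0,"ay": 0,"az": 0,"claw": 0.45},
    {"dx": 0,"dy": 0,"dz": -10,"ax": 0,"ay": 0,"az": 0,"claw": 0.45},
    {"dx": 0,"dy": 0,"dz": -35,"ax": 0,"ay": 0,"az": 0,"claw": 0.45},
    {"dx": 0,"dy": 0,"dz": -45,"ax": 0,"ay": 0,"az": 0,"claw": 0.45},
    {"dx": 0,"dy": 0,"dz": -45,"ax": 0,"ay": 0,"az": 0,"claw": 0.45},
    {"dx": 0,"dy": 0,"dz": 0,"ax": 0,"ay": 0,"az": 0,"claw": 0.45}
  ]
}}

```text
t: 45.85
eef_pos: [0.4502, 0.0145, 0.1732]
tool_rot: [[0.994, -0.111, 0.011], [-0.111, -0.994, 0.002], [0.011, -0.004, -1.0]]
wrist_force: [1.7, -0.2, -0.3]
width: 0.0385
```

{"api": "drive_tool", "payload": {
  "steps": [
    {"dx": 0,"dy": -35,"dz": 0,"ax": 0,"ay": 0,"az": 0,"claw": 0.45},
    {"dx": 0,"dy": -45,"dz": 0,"ax": 0,"ay": 0,"az": 0,"claw": 0.45},
    {"dx": 0,"dy": -45,"dz": 0,"ax": 0,"ay": 0,"az": 0,"claw": 0.45},
    {"dx": 0,"dy": -45,"dz": 0,"ax": 0,"ay": 0,"az": 0,"claw": 0.45},
    {"dx": 0,"dy": -45,"dz": 0,"ax": 0,"ay": 0,"az": 0,"claw": 0.45},
    {"dx": 0,"dy": -20,"dz": 0,"ax": 0,"ay": 0,"az": 0,"claw": 0.45},
    {"dx": 0,"dy": 0,"dz": 0,"ax": 0,"ay": 0,"az": 0,"claw": 0.45},
    {"dx": 0,"dy": 0,"dz": 0,"ax": 0,"ay": 0,"az": 0,"claw": 0.45}
  ]
}}

```text
t: 46.65
eef_pos: [0.4711, 0.2472, 0.1665]
tool_rot: [[0.994, -0.11, -0.001], [-0.11, -0.994, -0.001], [-0.001, 0.001, -1.0]]
wrist_force: [-0.3, -0.7, -0.5]
width: 0.0384
```

```bash
python3 -c "
from h import *
lidcheck();d=cap('top');s=cap('side');wedge(d)
W=cloud(d);m=(W[...,2]>.086)&(np.hypot(W[...,0]-.446,W[...,1]-.0145)<.04);print('knob',cv2.minAreaRect((W[m][:,:2]*1000).astype(np.float32)))
i=np.hstack([d['image'][130:290,170:400],s['image'][110:270,180:410]]);cv2.imwrite('pics/f.png',cv2.resize(i,(800,278),interpolation=cv2.INTER_CUBIC)[:,:,::-1]);print(robot.observe()['eef_pos'],robot.observe()['qvel'])
"
```

```text
top 3340 circle ((0.608819842338562, -0.0028397918213158846), 0.10210848599672318) plane [-0.      0.0007  0.1012] grip [ 0.6074 -0.0027  0.1342]
side 2660 circle ((0.6121005415916443, -0.0037930328398942947), 0.10311169922351837) plane [0.0007 0.0002 0.1009] grip [ 6.104e-01 -4.000e-04  1.330e-01]
wedge tray 390 ((595.1864624023438, -341.279052734375), (109.33766174316406, 147.8282012939453), 87.00271606445312) 0.04544736175824693
knob ((445.12420654296875, 14.922927856445312), (55.49417495727539, 16.02139663696289), 83.40677642822266)
[0.47167525 0.24593785 0.1668791 ] [ 0.0625018  -0.105638   -0.21053064 -0.23305885 -0.17278054 -0.02939023
 -0.15419772]
```

View pics/f.png

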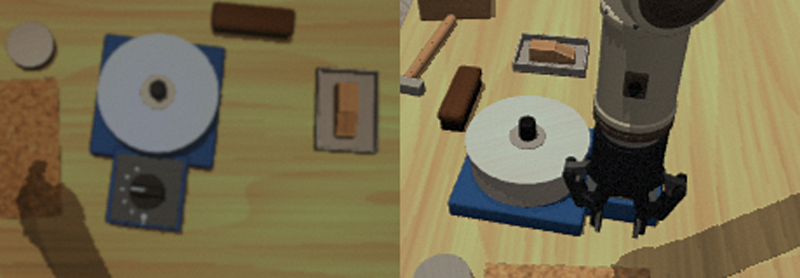

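Picture 12: the pointer is at the third dot, the lid is level on the pot, and the wedge is in the tray. Handing in.

```bash
python3 -c "
from h import *
print(robot.job_done())"
```

```text
the job is handed in; nothing more can be done
None
```

The job is done and handed in at about 47 s on the robot's clock; no verdict was reported. I set the lid aside, laid the wedge in the tray and put all three short blocks from the mat flat in the pot. Then I put the lid back on and turned the selector clockwise by three clicks.

My last checks:
- **Lid:** seated and level, with its plate top at 0.101 m as required and tilt under 0.003 rad. It is within about 2 mm of the pot axis by the top camera; the side camera reads 2 to 4 mm off from that.
- **Selector:** the bar is turned 90° within about 1° and its pointer is at the third dot.
- **Wedge and blocks:** the wedge shows in the tray. The blocks were last measured before the lid went on, with tops at 0.077 m.
- **Bystanders:** the tin and brush look unmoved in the last picture; I did not measure them again.

**Failed or disagreed:**
- My first try at gripping the lid closed on air. The real fingertips stood about 35 mm higher than the reported tool position, so I worked to the measured height from then on.
- In the wedge-in-tray check the measured outline took in the tray walls, so I judged the wedge's place by the pictures.

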